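Spring clip held open over a moulded heel counter

ROBOT

A 6-joint arm with a two-finger parallel gripper is mounted at the origin on a cart in front of the work surface, level with it; the furniture and walls round the work are solid. World frame = base frame: x ahead of the robot, y to its left, z up, the work surface at z = 0. Lengths are in m, angles in rad, forces in N, time in s.
With the tool pointing down it reaches from about 0.325 to 0.9 m from the base axis. Payload 6.1 kg.
Tool frame: the origin (TCP) lies at the very end of the fingers, on their centre line; the grasp point (between the pads) lies 19 mm behind it; z points along the fingers, x is the direction in which the jaws open and shut, and the axes are right-handed (so a half turn about z gives the same grasp; the last joint's range is limited). The gripper opens to 87 mm and grips with 3 to 60 N. Pads are 19 mm wide; open, the fingers measure 117 mm over their backs; the gripper's body (75 mm by 190 mm) begins 51 mm behind the grasp point.
Start: joints at [-1.286, 0.22, 1.526, -0, 1.395, -0.126], TCP at [0.25, -0.573, 0.223] pointing down, gripper open.
Joint ranges: [-2.98, 2.98], [-0.91, 2.08], [0.09, 2.57], [-1.24, 4.39], [0.2, 2.65], [-2.68, 2.68]. Speed limits (rad/s): [2.57, 2.57, 3.01, 3.14, 3.14, 3.14].

INTERFACE

Orientations are given as a rotation vector (axis times angle).
In Python, from plant import env, optics, finish_job gives the robot as it stands.
- The arm moves only by the shell command python3 -m pendant 'ROWS' [FORCE]. ROWS is JSON, a list of rows, each an object of numbers: "grip": the finger opening in cm, from 0 to 8.7; "dx", "dy", "dz": the shift along the tool's x, y, z in cm; "rx", "ry", "rz": the turn, a rotation vector about the tool's x, y, z in degrees. A call has 1 to 12 rows; each row shifts and turns the pose as measured when the row begins, along the tool's axes as they then stand; what a row does not reach is not made up. A row lasts 1/10 s, in which the tool goes at most 50 mm and 8.59 degrees, less where a joint would pass 70% of its speed; a pose out of reach is approached as far as the arm can. A call with a gripper value outside its range is refused whole. The fingers move at their own pace and stop on an object; FORCE is the grip in N (left out, the last holds). Time passes only in rows, so rows that do not move let the fingers close. It gives the time, the measured TCP pose, the force and the opening at its end, in the units of the state.
- env.state(): the state, without advancing time (a new reading comes with each control period).
- optics.get_image(name): name is "scene" or "top"; returns a dict with "frame" (400x640x3 uint8, blue, green, red), "fovy" (degrees; the focal length in pixels is half the picture's height over the tangent of half this angle, whatever the lens; pixels are square), "cx", "cy" (the principal point, pixels), "R" (3x3) and "t" (3): a world point X has camera coordinates R X + t. Camera axes: x right, y down, z forward; pixel columns grow to the right and rows downward; lengths in m; the calibration is good to about 2 mm. A picture is of the moment at which its call begins. There is no depth.
- finish_job(): hands the job in, once; it reports no verdict.
The state is a dict: "clock": time; "joints": joint angles; "qvel": joint speeds; "joint_efforts": joint torques, N m; "position": TCP position; "orientation": TCP orientation; "wrist_force": force on the tool from outside, world axes, zero at the start; "ft_torque": the same for the moment, N m; "grip_width": finger opening in m.
Only numpy, scipy, OpenCV 4.12 (cv2) and the standard library are available. Lean on these libraries where they do the work, as an engineer would, in place of code of your own. Each camera call takes 0.05 s, during which the arm holds its last target.

TASK

Lift the moulded heel counter out of the open die and stand it on the stone slab, top edge up, and let go of it. Then take the spring clip off its bar by squeezing its handles and hold it over the middle of the counter's round back, spread wide with one jaw on each side of the top edge and touching nothing, so that I can slip the lining in beside the counter. Finish holding the clip there, squeezed open; leave the other things on the bench alone.

Things in the scene. Friction and masses are not known exactly. Their poses are not given: they have to be found in the camera images.
- counter_edge (a point): Middle of the top edge of the counter's round back, midway in the 3 mm wall, 62 mm above its foot. x axis: through the wall, from outside (-x) into the U (+x); z up. The wall is upright here; to the sides it curves away to +x (radius 29 mm). Free space inside the U: 60 mm to +x, 52 mm wide. No flange at the top; it may be pinched through the wall here.
- counter_centre (a point): Centre of the heel counter, 31 mm above its foot, 27.5 mm to +x of counter_edge, same axes. Loose tan U-shaped rigid shell, about 70 g, 60 mm wide, 65 mm long, open at top and front; stands on a 12 mm flange turned in at the foot. The wall is 62 mm high at the round back and falls to 36 mm at the front ends of the two straight wings.
- die_floor (a point): Open die, fixed: aluminium block 92 x 108 mm, top 40 mm above the bench, with a heel-shaped pocket, on a steel base plate 152 x 146 x 10 mm. Point: pocket floor, 12 mm above the bench, 31 mm under the start of counter_centre. The counter sits in it with 1.6 mm free all round, the upper 34 mm of its round back standing out; it comes straight up.
- slab_top (a point): Centre of the top face of the fixed pale grey stone slab, 180 mm (x) x 150 mm (y), 20 mm thick, lying on the bench
- bar_edge (a point): Middle of the top edge of the fixed clip bar: a flat steel bar on edge, 3 mm thick (x), 130 mm long (y), its top 58 mm above the bench, in a wooden foot 60 x 150 x 18 mm
- clip_pivot (a point): Pivot pin of the loose spring clip (steel, black rubber grips and jaw pads, about 80 g, 23 mm wide along y). It starts nipping the bar, jaws down, handles up. z to the handles, x the way it opens, y along the pin (axes of one half, which turns by half the joint value). Pin and ears reach 7 mm below the point. Squeezing the handle tips takes 8 N to start, 13 N to spread fully (16 N at mid-handle).
- jaw_tip_a (a point): Inner edge of the jaw tip on the clip's +x side, 38 mm below the pin on the bar (35 mm when fully spread). On the bar the handle tips are 43 mm above the pin, 60 mm apart over their outsides, sloping in to 37 mm at 11 mm above the pin; squeezed fully the grips stand upright and parallel, 26 mm over their outsides, 14 to 50 mm above the pin.
- jaw_tip_b (a point): Inner edge of the other jaw's tip, on the clip's -x side. Jaws are 20 mm wide along y; each rubber pad is 16 mm tall above its tip.
- clip_spread (a joint): How far the clip is spread: 0 as it nips the 3 mm bar, -0.075 rad shut on itself, 0.70 rad handles squeezed fully home (29 mm between the jaw tips, 18 mm between the pads' upper ends); a spring shuts it.
- tack_tin: bystander: round tin of tacks, 78 mm across, 41 mm high; origin under its centre
- awl: bystander: sewing awl lying on the bench, 152 mm long, 39 mm thick; origin under its centre

How it is judged:
On the way, in this order (a step that is already met when the one before it is completed fails the run):
1. the counter stands on the slab, top edge up, let go of (x of counter_centre in the frame of slab_top between -0.08 and 0.08 m and y of counter_centre in the frame of slab_top between -0.065 and 0.065 m and z of counter_centre in the frame of slab_top between 0.028 and 0.034 m and angle between counter_centre's own z axis and vertical below 0.06 rad and contact force between the fingers and counter below 0.1 N), for 0.2 s.
2. the clip is squeezed open and lifted clear of its bar (contact force between the fingers and clip above 4 N and value of joint clip_spread above 0.2 rad and z of each of jaw_tip_a, jaw_tip_b in the frame of bar_edge above 0.004 m), for 0.1 s.
At the end, for the whole second after the job is handed in: Counter stands alone on the slab, upright within 0.06 rad, still. Fingers hold the clip still, spread over 0.5 rad, touching nothing else; a jaw tip outside and one inside the wall, each 4 mm or more below the top edge and within 12 mm of the middle of the round back (all of step 1 and linear speed of counter below 0.02 m/s and contact force between the fingers and clip above 4 N and value of joint clip_spread above 0.5 rad and linear speed of clip below 0.03 m/s and contact force between clip and counter below 0.2 N and contact force between clip and slab below 0.2 N and contact force between clip and clip_bar below 0.2 N and contact force between clip and die below 0.2 N and z of each of jaw_tip_a, jaw_tip_b in the frame of counter_edge below -0.004 m and y of jaw_tip_a in the frame of counter_edge between -0.012 and 0.012 m and y of jaw_tip_b in the frame of counter_edge between -0.012 and 0.012 m and ((x of jaw_tip_a in the frame of counter_edge above 0.002 m and x of jaw_tip_b in the frame of counter_edge below -0.002 m) or (x of jaw_tip_a in the frame of counter_edge below -0.002 m and x of jaw_tip_b in the frame of counter_edge above 0.002 m))); the arm keeps its last pose, push and grip.
It fails at once if the clip bites or shoves the counter hard (contact force between clip and counter above 8 N).
It fails at once if the counter is tipped over (angle between counter_centre's own z axis and vertical above 0.8 rad).
It fails at once if a bystander is disturbed (distance of any of tack_tin, awl from where it was at the start of the episode above 0.03 m).
It also fails if it takes over 58 s, if anything falls off the work surface, if the arm or the gripper's body presses on something with over 40 N, if the wrist force passes 120 N, or if a joint passes its speed limit or range.

## Working session

There is one attempt and no reset: what is moved stays moved. The work goes in short steps, Python scripts to look and compute and a shell command to move; the robot and the scene stay as the last step left them, time stands still between calls to the robot, and variables do not carry over. Pictures are saved under pics/ and viewed, and the job is handed in when it is done.

```bash
mkdir -p pics; ls; cat > h.py <<'E'
import numpy as np,cv2
from plant import env,optics
def grab(n,f=None):
    d=optics.get_image(n)
    if f: cv2.imwrite('pics/'+f,d['frame'])
    return d
def F(d): return 200/np.tan(np.radians(d['fovy'])/2)
def ray(d,u,v):
    f=F(d);R=np.array(d['R']);t=np.array(d['t'])
    return -R.T@t, R.T@np.array([(u-d['cx'])/f,(v-d['cy'])/f,1])
def onz(d,u,v,z):
    c,r=ray(d,u,v); return c+r*(z-c[2])/r[2]
def proj(d,X):
    p=np.array(d['R'])@np.array(X)+np.array(d['t']);f=F(d)
    return np.array([d['cx']+f*p[0]/p[2],d['cy']+f*p[1]/p[2]])
E
python3 - <<'E'
from h import *
for n in('scene','top'):
    d=grab(n,n+'0.png');print(n,d['fovy'],d['cx'],d['cy'],np.round(d['R'],3).tolist(),np.round(d['t'],3),d['frame'].shape, [k for k in d])
s=env.state();print(s)
E
```

```text
pics
scene 45.39501035619344 323.88739913964775 204.11032274338368 [[-0.901, -0.434, -0.0], [-0.333, 0.691, -0.642], [0.279, -0.578, -0.767]] [0.528 0.319 1.225] (400, 640, 3) ['frame', 'fovy', 'cx', 'cy', 'R', 't']
top 51.66655720528445 319.32048694175216 198.6105506202268 [[-0.027, -1.0, -0.002], [-0.991, 0.027, -0.129], [0.129, -0.002, -0.992]] [-0.093  0.634  0.961] (400, 640, 3) ['frame', 'fovy', 'cx', 'cy', 'R', 't']
{'clock': 0.1, 'joints': array([-1.28610139e+00,  2.21164030e-01,  1.52748023e+00, -2.79763488e-05,
        1.39470440e+00, -1.26053092e-01]), 'qvel': array([ 0.00220835, -0.00238801, -0.00213911,  0.0018883 ,  0.00131093,
       -0.00130947]), 'joint_efforts': array([ 4.42015707e-04, -4.95946920e+01, -3.88516796e+01,  7.00931763e-02,
        5.15664532e-02, -3.97151462e-05]), 'position': array([ 0.24941711, -0.57247088,  0.22154498]), 'orientation': array([-2.62685147e+00,  1.72111161e+00,  2.12615564e-03]), 'wrist_force': array([ 0.20486829, -0.04578214, -0.19665112]), 'ft_torque': array([ 0.04672352, -0.01216345, -0.05372613]), 'grip_width': 0.08712009037753346}
```

View pics/scene0.png

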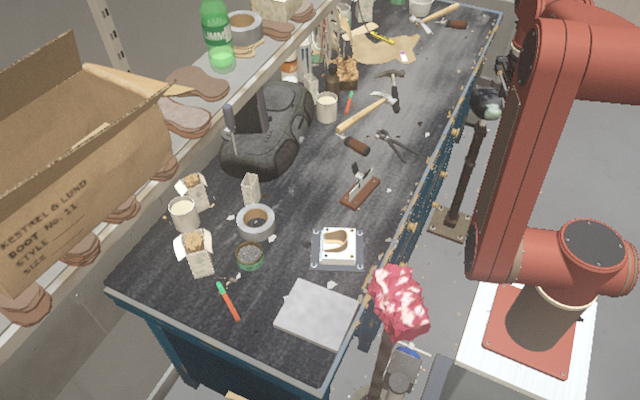

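View pics/top0.png

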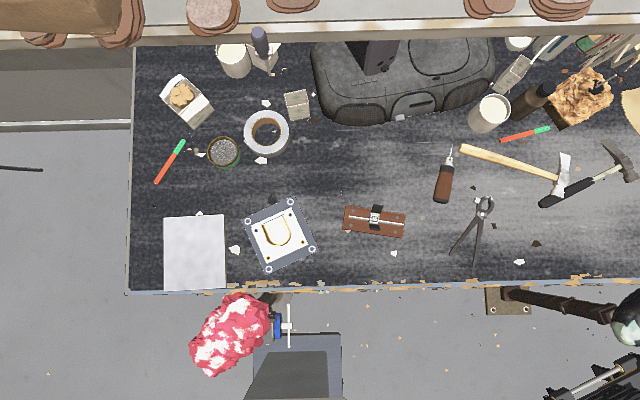

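```bash
python3 - <<'E'
from h import *
d=grab('top');s=grab('scene')
print(proj(d,[0,0,0]),proj(d,[.25,-.573,.223]),proj(s,[.25,-.573,.223]),proj(s,[0,0,0]))
cv2.imwrite('pics/t1.png',cv2.resize(d['frame'][185:300,150:420],None,fx=2.9,fy=2.9,interpolation=cv2.INTER_CUBIC))
cv2.imwrite('pics/s1.png',cv2.resize(s['frame'][150:360,220:420],None,fx=2.8,fy=2.8,interpolation=cv2.INTER_CUBIC))
for nm,u,v,z in [('slab',195,252,.02),('die',276,235,.04),('bar',375,218,.058),('cam',250,200,0)]:
    print(nm,onz(d,u,v,z))
E
```

```text
[279.32549266 471.0213101 ] [571.94596808 381.2865598 ] [505.10703231 104.58006189] [529.98502555 328.85167061]
slab [0.5106716  0.19633424 0.02      ]
die [ 0.54580852 -0.00366934  0.04      ]
bar [ 0.57888431 -0.24054324  0.058     ]
cam [0.63744557 0.06502521 0.        ]
```

View pics/t1.png

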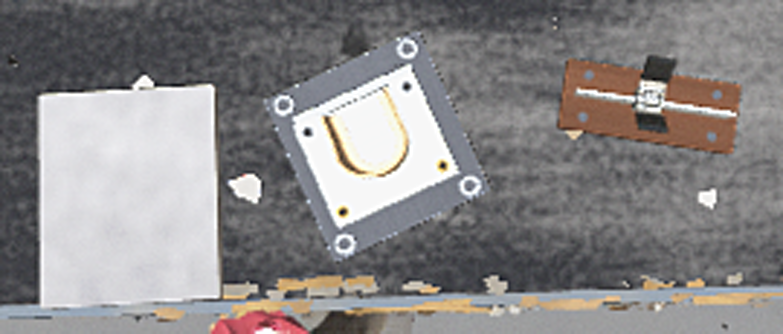

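View pics/s1.png

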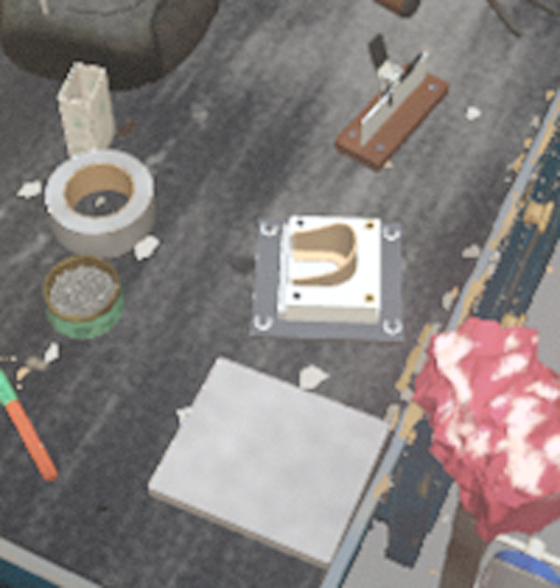

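```bash
python3 - <<'E'
from h import *
d={'frame':cv2.imread('pics/top0.png')};s={'frame':cv2.imread('pics/scene0.png')}
def crop(f,x0,y0,w,h,k,n):
    c=cv2.resize(f[y0:y0+h,x0:x0+w],None,fx=k,fy=k,interpolation=cv2.INTER_NEAREST)
    for i in range(0,w,5):
        cv2.putText(c,str(x0+i),(i*k,8),0,.3,(255,0,255),1); cv2.line(c,(i*k,10),(i*k,14),(255,0,255),1)
    for i in range(0,h,5):
        cv2.putText(c,str(y0+i),(0,i*k+4),0,.3,(255,0,255),1); cv2.line(c,(20,i*k),(24,i*k),(255,0,255),1)
    return c
a=crop(d['frame'],242,195,78,78,7,0);b=crop(s['frame'],308,220,60,52,9,0)
cv2.imwrite('pics/c1.png',a);cv2.imwrite('pics/c2.png',b)
cv2.imwrite('pics/c3.png',crop(d['frame'],338,198,72,44,10,0));cv2.imwrite('pics/c4.png',crop(s['frame'],336,158,48,54,10,0))
E
```

```text
(no output)
```

View pics/c1.png

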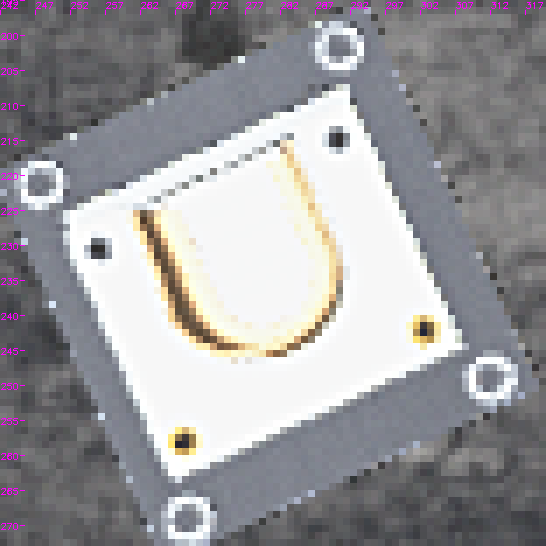

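View pics/c2.png

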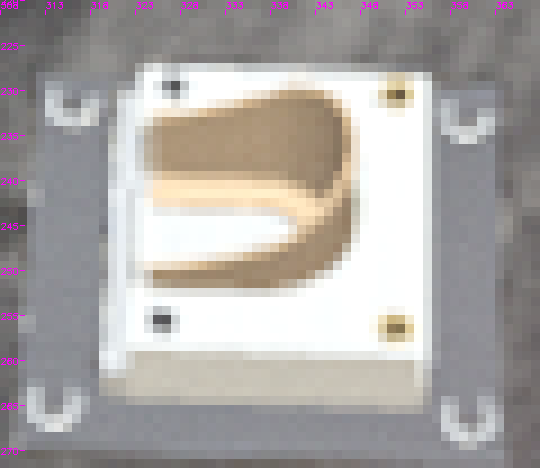

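View pics/c3.png

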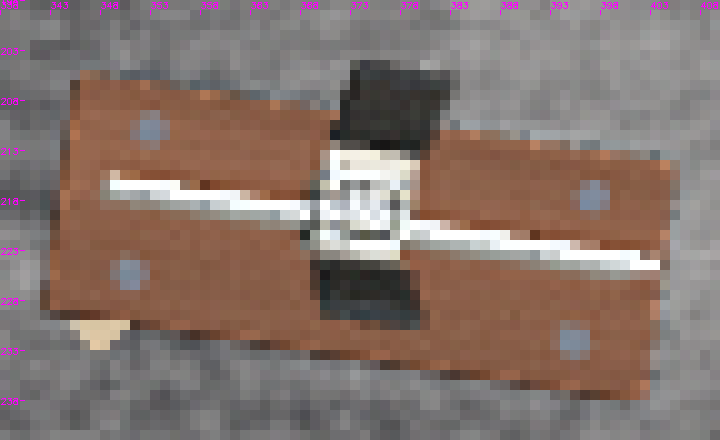

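View pics/c4.png

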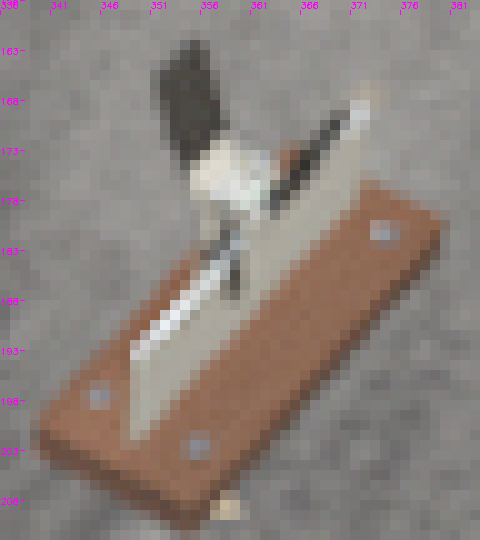

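```bash
python3 - <<'E'
from h import *
d=grab('top');s=grab('scene')
np.set_printoptions(precision=4,suppress=True)
print('cam',ray(d,0,0)[0],ray(s,0,0)[0])
def T(px,z,cam=d):return [onz(cam,u-.5+0.5*0,v-.5+0.5*0,z)[:2] for u,v in px]
bl=np.array([(65,212),(348,88),(462,345),(180,480)])/7+[242,195]
P=np.array(T(bl,.04));print('block',P,P.mean(0),np.linalg.norm(np.roll(P,-1,0)-P,axis=1))
bo=np.array([(42,185),(339,47),(490,378),(188,520)])/7+[242,195]
P=np.array(T(bo,.012));print('bolts',P,P.mean(0),np.linalg.norm(np.roll(P,-1,0)-P,axis=1))
for i,j in((0,1),(3,2)):
    v=P[i]-P[j];print('yaw',np.degrees(np.arctan2(-v[0],v[1])))
for i,j in((0,3),(1,2)):
    v=P[i]-P[j];print('yaw',np.degrees(np.arctan2(v[1],v[0])))
# scene: block top corners
sc=np.array([(134,68),(432,72),(430,358),(118,352)])/9+[308,220]
P=np.array(T(sc,.04,s));print('sblock',P,P.mean(0),np.linalg.norm(np.roll(P,-1,0)-P,axis=1))
# bar ends top edge
b=np.array([(107,178),(660,265)])/10+[338,198]; print('bar top cam',T(b,.058))
b=np.array([(134,350),(360,105)])/10+[336,158]; print('bar scene',T(b,.058,s))
E
```

```text
cam [ 0.5017 -0.1084  1.0345] [0.2404 0.7162 1.1445]
block [[ 0.572   0.0567]
 [ 0.6122 -0.0414]
 [ 0.5228 -0.0788]
 [ 0.4798  0.0181]] [ 0.5467 -0.0113] [0.1061 0.0969 0.106  0.1   ]
bolts [[ 0.5837  0.0695]
 [ 0.6301 -0.0366]
 [ 0.5116 -0.0875]
 [ 0.4653  0.019 ]] [ 0.5477 -0.0089] [0.1157 0.129  0.1162 0.1287]
yaw 23.640925857871864
yaw 23.52020741607111
yaw 23.06902984460407
yaw 23.26670155764976
sblock [[ 0.6082 -0.0363]
 [ 0.5212 -0.0764]
 [ 0.4785  0.0244]
 [ 0.5652  0.0637]] [ 0.5433 -0.0061] [0.0958 0.1094 0.0952 0.1089]
bar top cam [array([ 0.587 , -0.1773]), array([ 0.5629, -0.3072])]
bar scene [array([ 0.587 , -0.1767]), array([ 0.5643, -0.3021])]
```

```bash
python3 - <<'E'
from h import *
d=grab('top');s=grab('scene')
np.set_printoptions(precision=4,suppress=True)
def tri(a,b):
    A=[];B=[]
    for c,(u,v) in((d,a),(s,b)):
        f=F(c);P=np.c_[np.array(c['R']),np.array(c['t'])];x=(u-c['cx'])/f;y=(v-c['cy'])/f
        A+=[x*P[2]-P[0],y*P[2]-P[1]]
    A=np.array(A);X=np.linalg.lstsq(A[:,:3],-A[:,3],rcond=None)[0]
    return X,proj(d,X)-a,proj(s,X)-b
# +x handle tip left(+y) and right(-y) corners
t=lambda x,y:(338+x/10-.5,198+y/10-.5)
q=lambda x,y:(336+x/10-.5,158+y/10-.5)
print(tri(t(350,60),q(160,80)))   # +y outer
print(tri(t(401,66),q(180,42)))
print(tri(t(452,75),q(200,42)))
# scene jaw tip bottom on bar's face -x side: bar -x face plane; y near clip +y edge
yaw=np.radians(-10.4);ex=np.array([np.cos(yaw),np.sin(yaw)]);ey=np.array([-ex[1],ex[0]])
m=np.array([.575,-.242])
for z in(.075,.08,.085,.09,.095,.10,.11,.12):
    for cam,p in((d,t(401,66)),(d,t(372,322)),(d,t(365,203)),(s,q(232,165)),(s,q(180,42)),(s,q(232,297))):
        X=onz(cam,*p,z)[:2]-m; print('(%.1f %.1f)'%(X@ex*1e3,X@ey*1e3),end=' ')
    print(z)
E
```

```text
(array([ 0.6054, -0.2285,  0.1187]), array([0.1798, 0.5405]), array([-0.4181, -0.0692]))
(array([ 0.6032, -0.2386,  0.1266]), array([0.1277, 0.3816]), array([-0.2932, -0.0471]))
(array([ 0.6019, -0.2516,  0.1155]), array([0.1588, 0.4736]), array([-0.3646, -0.057 ]))
(35.0 2.6) (-25.2 1.1) (1.9 6.5) (10.5 -1.3) (53.1 -36.2) (-19.7 44.3) 0.075
(34.3 3.2) (-25.6 1.7) (1.4 7.1) (8.1 2.8) (50.5 -31.9) (-21.9 48.2) 0.08
(33.7 3.8) (-26.0 2.3) (0.9 7.7) (5.7 7.0) (47.9 -27.6) (-24.2 52.1) 0.085
(33.0 4.4) (-26.3 2.9) (0.4 8.3) (3.3 11.1) (45.3 -23.3) (-26.4 56.1) 0.09
(32.3 5.0) (-26.7 3.6) (-0.1 8.8) (0.9 15.2) (42.7 -19.0) (-28.7 60.0) 0.095
(31.6 5.6) (-27.1 4.2) (-0.6 9.4) (-1.5 19.4) (40.1 -14.7) (-30.9 63.9) 0.1
(30.2 6.8) (-27.8 5.4) (-1.7 10.6) (-6.3 27.6) (34.9 -6.1) (-35.5 71.7) 0.11
(28.9 8.0) (-28.6 6.6) (-2.7 11.8) (-11.1 35.9) (29.8 2.4) (-40.0 79.6) 0.12
```

```bash
python3 - <<'E'
from h import *
d=grab('top');s=grab('scene')
np.set_printoptions(precision=4,suppress=True)
yaw=np.radians(23.4);ex=np.array([np.cos(yaw),np.sin(yaw)]);ey=np.array([-ex[1],ex[0]])
m=np.array([.546,-.0085])
# top cam: colour mask of brown/tan inside block
for n,cam,(x0,y0,w,h) in(('top',d,(254,208,50,50)),('scene',s,(320,226,36,30))):
    hsv=cv2.cvtColor(cam['frame'],cv2.COLOR_BGR2HSV)
    S=(hsv[...,1]>45)[y0:y0+h,x0:x0+w]
    nn,lab,st,ce=cv2.connectedComponentsWithStats(S.astype(np.uint8),connectivity=8)
    k=1+np.argmax(st[1:,4]); pts=np.argwhere(lab==k)[:,::-1]+[x0,y0]
    print(n,st[k])
    for z in(.048,.06,.074):
        X=np.array([onz(cam,u,v,z)[:2] for u,v in pts])-m
        A=np.c_[X@ex,X@ey]*1e3
        i=A[:,0].argmin(); print(z,'x',A[:,0].min(),A[:,0].max(),'at y',A[i,1],'px',pts[i],'y',A[:,1].min(),A[:,1].max(),'sorted',np.sort(A[:,0])[:4])
E
```

```text
top [  7   7  30  31 167]
0.048 x -26.51948664054331 38.62058846846595 at y 0.6433073590667233 px [282 245] y -30.487763654483874 30.292032570924395 sorted [-26.5195 -26.3698 -26.22   -25.5187]
0.06 x -27.17405769384027 37.17361393682812 at y -0.2662601970022522 px [282 245] y -31.018633935268337 29.021799895158544 sorted [-27.1741 -27.0262 -26.8782 -26.1855]
0.074 x -27.93772392268656 35.48547698325075 at y -1.32742234574944 px [282 245] y -31.63798259618346 27.539861773431756 sorted [-27.9377 -27.792  -27.6461 -26.9634]
scene [  5   4  22  22 350]
0.048 x -22.763207768297097 37.44169702643157 at y 19.325961521680494 px [346 246] y -35.94262357074182 38.452585789966406 sorted [-22.7632 -22.7263 -22.6893 -22.6522]
0.06 x -22.433402242963258 37.112631030554205 at y 27.720768112340597 px [346 246] y -26.942967643317708 46.63807408554321 sorted [-22.4334 -22.3969 -22.3603 -22.3236]
0.074 x -22.048629130073884 36.72872070203043 at y 37.514709134777334 px [346 246] y -16.443369061322894 56.18781043038292 sorted [-22.0486 -22.0126 -21.9765 -21.9403]
```

```bash
cat >> h.py <<'E'
from scipy.spatial.transform import Rotation as Rn
np.set_printoptions(precision=4,suppress=True)
def plan(p,yawdeg):
    s=env.state();R=Rn.from_rotvec(s['orientation']).as_matrix()
    best=None
    for k in(0,180,-180):
        y=np.radians(yawdeg+k);X=np.array([np.cos(y),np.sin(y),0]);Z=np.array([0,0,-1.])
        T=np.c_[X,np.cross(Z,X),Z]; rv=Rn.from_matrix(R.T@T).as_rotvec(degrees=True)
        if best is None or np.linalg.norm(rv)<np.linalg.norm(best):best=rv
    d=np.array(p)-s['position']
    print('tool yaw',np.degrees(np.arctan2(R[1,0],R[0,0])),'tilt z',R[:,2])
    print('now cm dxyz',R.T@d*100,'turn deg',best)
    Rf=R@Rn.from_rotvec(np.radians(best)).as_matrix()
    print('after turn cm',Rf.T@d*100)
    print('t',s['clock'],'pos',s['position'],'F',s['wrist_force'],'w',s['grip_width'],'j',s['joints'])
E
python3 - <<'E'
from h import *
plan([.5214,-.0197,.19],23.4)
E
```

```text
tool yaw -66.46228189763423 tilt z [ 0.  0. -1.]
now cm dxyz [-39.8707 -47.0156   3.2518] turn deg [ -0.0025   0.0002 -89.8623]
after turn cm [ 46.9197 -39.9837   3.2494]
t 0.5 pos [ 0.2496 -0.573   0.2225] F [-0.5674 -0.6559  0.2907] w 0.0869778983309371 j [-1.2861  0.2204  1.5265  0.      1.3946 -0.1261]
```

```bash
python3 -m pendant '[{"dx":-3.2,"dy":-3.8,"grip":4.5},{"dx":-3.2,"dy":-3.8,"grip":4.5},{"dx":-3.2,"dy":-3.8,"grip":4.5},{"dx":-3.2,"dy":-3.8,"grip":4.5},{"dx":-3.2,"dy":-3.8,"grip":4.5},{"dx":-3.2,"dy":-3.8,"grip":4.5},{"dx":-3.2,"dy":-3.8,"grip":4.5},{"dx":-3.2,"dy":-3.8,"grip":4.5},{"dx":-3.2,"dy":-3.8,"grip":4.5},{"dx":-3.2,"dy":-3.8,"grip":4.5},{"dx":-3.2,"dy":-3.8,"grip":4.5},{"dx":-3.2,"dy":-3.8,"grip":4.5}]' 10
python3 -m pendant '[{"rz":-8.4},{"rz":-8.4},{"rz":-8.4},{"rz":-8.4},{"rz":-8.4},{"rz":-8.4},{"rz":-8.4},{"rz":-8.4},{"rz":-8.4},{"rz":-8.4}]'
python3 -c "
from h import *
plan([.5214,-.0197,.10],23.4)"
```

```text
tool yaw -66.46228189763423 tilt z [ 0.  0. -1.]
now cm dxyz [-39.8704 -47.0153  12.2518] turn deg [ -0.0025   0.0002 -89.8623]
after turn cm [ 46.9197 -39.9837  12.2494]
t 0.5 pos [ 0.2496 -0.573   0.2225] F [-0.5674 -0.6559  0.2907] w 0.0869778983309371 j [-1.2861  0.2204  1.5265  0.      1.3946 -0.1261]invalid input
invalid input
```

```bash
python3 -m pendant '[{"grip":4.5,"dx":-3.2,"dy":-3.8,"dz":0,"rx":0,"ry":0,"rz":0}]' 10; python3 -m pendant 2>&1 | head -20
```

```text
clock: 0.6
position: [0.2695, -0.5315, 0.2219]
orientation: [2.622, -1.727, -0.0]
wrist_force: [1.8, 1.3, 0.6]
grip_width: 0.0839
invalid input
```

```bash
python3 -m pendant '[{"grip":4.5,"dx":-3.2,"dy":-3.8,"dz":0,"rx":0,"ry":0,"rz":0},{"grip":4.5,"dx":-3.2,"dy":-3.8,"dz":0,"rx":0,"ry":0,"rz":0},{"grip":4.5,"dx":-3.2,"dy":-3.8,"dz":0,"rx":0,"ry":0,"rz":0},{"grip":4.5,"dx":-3.2,"dy":-3.8,"dz":0,"rx":0,"ry":0,"rz":0},{"grip":4.5,"dx":-3.2,"dy":-3.8,"dz":0,"rx":0,"ry":0,"rz":0},{"grip":4.5,"dx":-3.2,"dy":-3.8,"dz":0,"rx":0,"ry":0,"rz":0},{"grip":4.5,"dx":-3.2,"dy":-3.8,"dz":0,"rx":0,"ry":0,"rz":0},{"grip":4.5,"dx":-3.2,"dy":-3.8,"dz":0,"rx":0,"ry":0,"rz":0},{"grip":4.5,"dx":-3.2,"dy":-3.8,"dz":0,"rx":0,"ry":0,"rz":0},{"grip":4.5,"dx":-3.2,"dy":-3.8,"dz":0,"rx":0,"ry":0,"rz":0},{"grip":4.5,"dx":-3.2,"dy":-3.8,"dz":0,"rx":0,"ry":0,"rz":0}]' 10
python3 -m pendant '[{"grip":4.5,"dx":0,"dy":0,"dz":0,"rx":0,"ry":0,"rz":-8.4},{"grip":4.5,"dx":0,"dy":0,"dz":0,"rx":0,"ry":0,"rz":-8.4},{"grip":4.5,"dx":0,"dy":0,"dz":0,"rx":0,"ry":0,"rz":-8.4},{"grip":4.5,"dx":0,"dy":0,"dz":0,"rx":0,"ry":0,"rz":-8.4},{"grip":4.5,"dx":0,"dy":0,"dz":0,"rx":0,"ry":0,"rz":-8.4},{"grip":4.5,"dx":0,"dy":0,"dz":0,"rx":0,"ry":0,"rz":-8.4},{"grip":4.5,"dx":0,"dy":0,"dz":0,"rx":0,"ry":0,"rz":-8.4},{"grip":4.5,"dx":0,"dy":0,"dz":0,"rx":0,"ry":0,"rz":-8.4},{"grip":4.5,"dx":0,"dy":0,"dz":0,"rx":0,"ry":0,"rz":-8.4},{"grip":4.5,"dx":0,"dy":0,"dz":0,"rx":0,"ry":0,"rz":-8.4},{"grip":4.5,"dx":0,"dy":0,"dz":0,"rx":0,"ry":0,"rz":-4}]'
python3 -c "
from h import *
plan([.5214,-.0197,.10],23.4)"
```

```text
clock: 1.7
position: [0.5166, -0.0381, 0.2233]
orientation: [2.617, -1.737, 0.014]
wrist_force: [0.5, 0.3, 0.8]
grip_width: 0.0449
clock: 2.8
position: [0.5193, -0.0288, 0.2249]
orientation: [3.072, 0.632, 0.016]
wrist_force: [0.7, 0.4, 0.2]
grip_width: 0.0451
tool yaw 23.246179522516517 tilt z [ 0.0108 -0.0036 -0.9999]
now cm dxyz [ 0.4418 -0.8504 12.4909] turn deg [ 0.4348 -0.4885 -0.1557]
after turn cm [ 0.5505 -0.7543 12.4927]
t 2.8 pos [ 0.5193 -0.0288  0.2249] F [0.6796 0.3919 0.1973] w 0.04507754703946299 j [-0.2062 -0.0429  1.8034 -0.0013  1.3697 -0.6117]
```

```bash
python3 -m pendant '[{"grip":4.5,"dx":0.5,"dy":-0.8,"dz":4.2,"rx":0.4,"ry":-0.5,"rz":-0.1},{"grip":4.5,"dx":0,"dy":0,"dz":4.2,"rx":0,"ry":0,"rz":0},{"grip":4.5,"dx":0,"dy":0,"dz":4,"rx":0,"ry":0,"rz":0},{"grip":4.5,"dx":0,"dy":0,"dz":0,"rx":0,"ry":0,"rz":0}]'
python3 -c "
from h import *
plan([.5214,-.0197,.10],23.4)
d=grab('top');s=grab('scene')
cv2.imwrite('pics/t2.png',cv2.resize(d['frame'][180:300,220:370],None,fx=5,fy=5))
cv2.imwrite('pics/s2.png',cv2.resize(s['frame'][170:280,280:400],None,fx=5,fy=5))"
```

```text
clock: 3.2
position: [0.5244, -0.02, 0.1012]
orientation: [3.072, 0.639, 0.012]
wrist_force: [-0.9, 0.1, -0.5]
grip_width: 0.0452
tool yaw 23.494209329084885 tilt z [ 0.0081 -0.0022 -1.    ]
now cm dxyz [-0.2659 -0.1465  0.1148] turn deg [ 0.2992 -0.3751  0.0932]
after turn cm [-0.2654 -0.1455  0.1173]
t 3.2 pos [ 0.5244 -0.02    0.1012] F [-0.9299  0.1371 -0.5246] w 0.04520139577457946 j [-0.188   0.0988  1.904  -0.0007  1.1305 -0.5977]
```

View pics/s2.png

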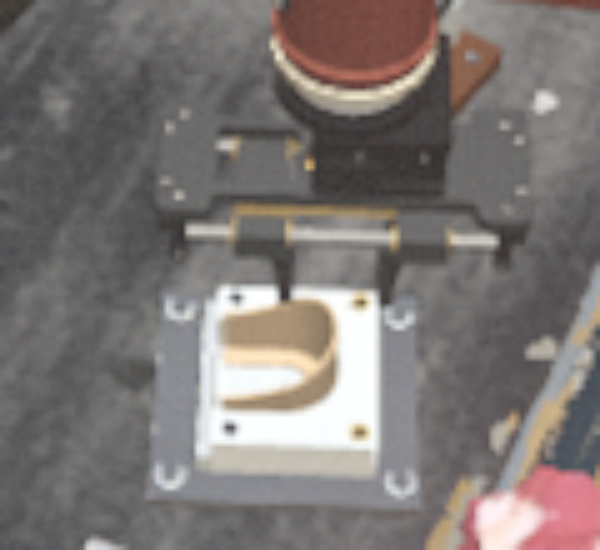

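View pics/t2.png

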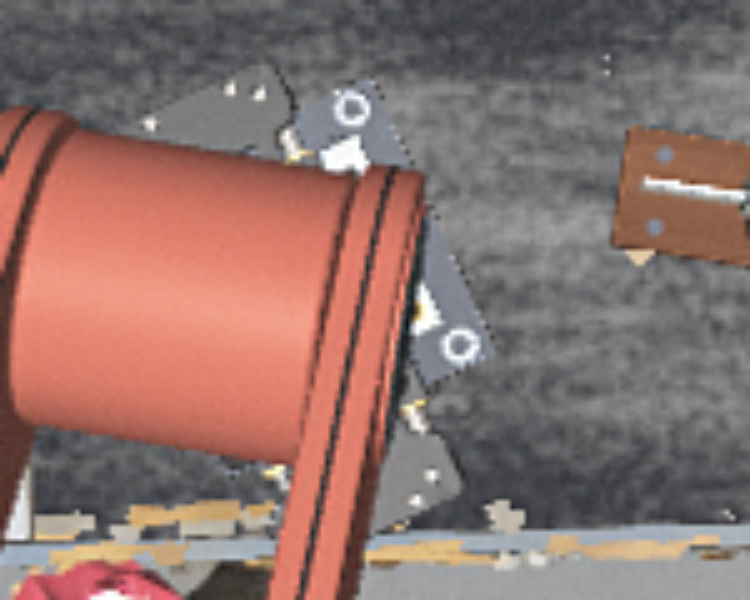

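```bash
python3 -c "
from h import *
s=grab('scene');p=env.state()['position']
f=lambda X:(proj(s,X)-[280,170])*5
print('tcp',f(p),'edge',f([.5214,-.0197,.074]))
y=np.radians(23.4);ex=np.array([np.cos(y),np.sin(y),0])
print('fingers',f(p+.0226*ex),f(p-.0226*ex))
for z in(.074,.06,.04): print(f(np.array([.5214,-.0197,z])))
ey=np.array([-ex[1],ex[0],0])
e=np.array([.5214,-.0197,.074])
for a in(-90,-60,-30,0,30,60,90):
  a=np.radians(a);print(f(e+.0275*ex+.0285*(-np.cos(a)*ex+np.sin(a)*ey)))
"
```

```text
tcp [328.6394 278.7549] edge [339.7316 323.8501]
fingers [287.1224 277.4251] [370.1942 280.0859]
[339.7316 323.8501]
[338.7734 338.7013]
[337.431  359.5077]
[291.1941 281.3103]
[316.4576 287.545 ]
[334.8888 303.0617]
[341.5374 323.9088]
[334.3932 344.5939]
[315.1494 359.4582]
[288.9748 364.3059]
```

```bash
python3 -m pendant '[{"grip":4.5,"dx":-0.3,"dy":-0.1,"dz":1.0,"rx":0.3,"ry":-0.4,"rz":0},{"grip":4.5,"dx":0,"dy":0,"dz":1.2,"rx":0,"ry":0,"rz":0},{"grip":4.5,"dx":0,"dy":0,"dz":1.2,"rx":0,"ry":0,"rz":0},{"grip":4.5,"dx":0,"dy":0,"dz":1.2,"rx":0,"ry":0,"rz":0}]'
python3 -c "
from h import *
plan([.5214,-.0197,.048],23.4)
d=grab('top');s=grab('scene')
cv2.imwrite('pics/s3.png',cv2.resize(s['frame'][170:280,280:400],None,fx=5,fy=5))"
```

```text
clock: 3.75
position: [0.5344, -0.023, 0.0686]
orientation: [3.065, 0.637, 0.04]
wrist_force: [-0.0, -0.2, -0.2]
grip_width: 0.045
tool yaw 23.48560215393481 tilt z [ 0.0271 -0.0054 -0.9996]
now cm dxyz [-1.107 -0.856  2.02 ] turn deg [ 0.9042 -1.3036  0.0753]
after turn cm [-1.0618 -0.8224  2.0579]
t 3.75 pos [ 0.5344 -0.023   0.0686] F [-0.0139 -0.1709 -0.1885] w 0.04495741693808379 j [-0.1904  0.1534  1.9135 -0.0002  1.0471 -0.6   ]
```

View pics/s3.png

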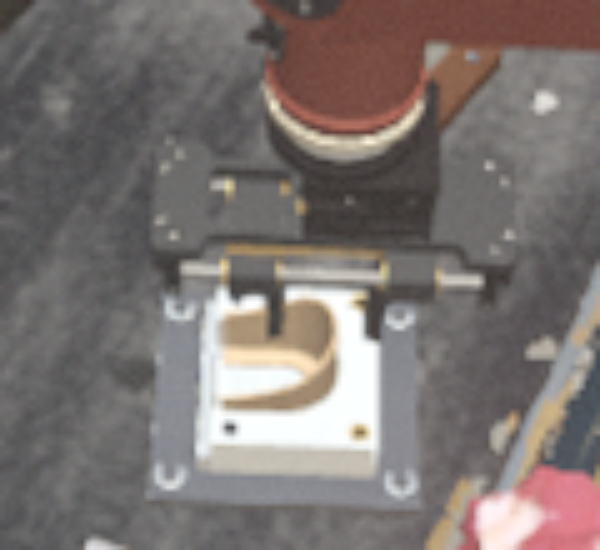

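```bash
python3 -m pendant '[{"grip":4.5,"dx":-1.0,"dy":-0.7,"dz":0,"rx":0.9,"ry":-1.3,"rz":0},{"grip":4.5,"dx":0,"dy":0,"dz":0,"rx":0,"ry":0,"rz":0}]'
python3 -c "
from h import *
plan([.5214,-.0197,.048],23.4)"
```

```text
clock: 4.05
position: [0.5188, -0.0199, 0.0656]
orientation: [-3.072, -0.638, 0.013]
wrist_force: [0.5, 0.2, -0.5]
grip_width: 0.0454
tool yaw 23.477756905280557 tilt z [-0.0089  0.0017 -1.    ]
now cm dxyz [0.2562 0.0981 1.7625] turn deg [-0.294   0.4283  0.0767]
after turn cm [0.2431 0.0887 1.7648]
t 4.05 pos [ 0.5188 -0.0199  0.0656] F [ 0.5306  0.1652 -0.4504] w 0.04544459890890262 j [-0.1902  0.1502  1.9232  0.      1.0772 -0.6   ]
```

```bash
python3 -m pendant '[{"grip":4.5,"dx":0.2,"dy":0.1,"dz":0.9,"rx":-0.2,"ry":0.2,"rz":0},{"grip":4.5,"dx":0,"dy":0,"dz":0.8,"rx":0,"ry":0,"rz":0},{"grip":4.5,"dx":0,"dy":0,"dz":0.2,"rx":0,"ry":0,"rz":0}]'
python3 -c "
from h import *
plan([.5214,-.0197,.048],23.4)"
```

```text
clock: 4.35
position: [0.5219, -0.0201, 0.0462]
orientation: [3.076, 0.639, -0.003]
wrist_force: [0.4, -0.1, 0.0]
grip_width: 0.0454
tool yaw 23.48349913045752 tilt z [-0.0017 -0.0007 -1.    ]
now cm dxyz [-0.0332 -0.0535 -0.1772] turn deg [-0.002   0.1028  0.0835]
after turn cm [-0.0329 -0.0534 -0.1773]
t 4.35 pos [ 0.5219 -0.0201  0.0462] F [ 0.4286 -0.1456  0.0369] w 0.04541212161544187 j [-0.1888  0.1819  1.93   -0.0011  1.0312 -0.5981]
```

Good. Raise 2 mm and close softly.

```bash
python3 -m pendant '[{"grip":4.5,"dx":0,"dy":0,"dz":-0.1,"rx":0,"ry":0,"rz":0},{"grip":1.0,"dx":0,"dy":0,"dz":0,"rx":0,"ry":0,"rz":0},{"grip":1.0,"dx":0,"dy":0,"dz":0,"rx":0,"ry":0,"rz":0},{"grip":1.0,"dx":0,"dy":0,"dz":0,"rx":0,"ry":0,"rz":0}]' 3
python3 -m pendant '[{"grip":0,"dx":0,"dy":0,"dz":0,"rx":0,"ry":0,"rz":0},{"grip":0,"dx":0,"dy":0,"dz":0,"rx":0,"ry":0,"rz":0},{"grip":0,"dx":0,"dy":0,"dz":0,"rx":0,"ry":0,"rz":0},{"grip":0,"dx":0,"dy":0,"dz":0,"rx":0,"ry":0,"rz":0}]' 3
python3 -c "
from h import *
plan([.5214,-.0197,.048],23.4)
s=grab('scene')
cv2.imwrite('pics/s4.png',cv2.resize(s['frame'][170:280,280:400],None,fx=5,fy=5))"
```

```text
clock: 4.75
position: [0.5219, -0.02, 0.0469]
orientation: [3.076, 0.639, -0.004]
wrist_force: [1.3, -0.1, -0.5]
grip_width: 0.0282
clock: 5.15
position: [0.5228, -0.0198, 0.0476]
orientation: [3.076, 0.639, 0.0]
wrist_force: [1.4, 1.1, -1.6]
grip_width: 0.0056
tool yaw 23.476716455385738 tilt z [ 0.0001 -0.0001 -1.    ]
now cm dxyz [-0.1277 -0.0646 -0.0446] turn deg [ 0.0099 -0.0013  0.0767]
after turn cm [-0.1278 -0.0645 -0.0446]
t 5.15 pos [ 0.5228 -0.0198  0.0476] F [ 1.4385  1.1458 -1.5834] w 0.005598841914909754 j [-0.1885  0.1804  1.9287 -0.0002  1.0323 -0.5982]
```

View pics/s4.png

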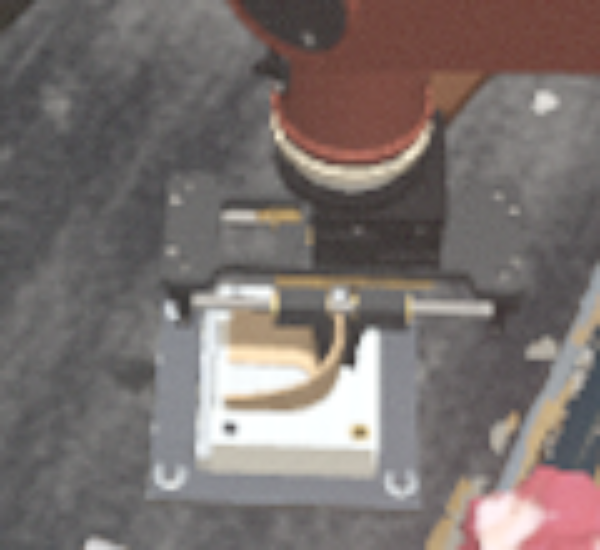

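```bash
python3 -m pendant '[{"grip":0,"dx":0,"dy":0,"dz":0,"rx":0,"ry":0,"rz":0},{"grip":0,"dx":0,"dy":0,"dz":0,"rx":0,"ry":0,"rz":0},{"grip":0,"dx":0,"dy":0,"dz":-0.5,"rx":0,"ry":0,"rz":0},{"grip":0,"dx":0,"dy":0,"dz":-0.7,"rx":0,"ry":0,"rz":0},{"grip":0,"dx":0,"dy":0,"dz":-0.7,"rx":0,"ry":0,"rz":0}]' 25
python3 -c "
from h import *
plan([.5214,-.0197,.13],23.4)"
```

```text
clock: 5.7
position: [0.5217, -0.018, 0.066]
orientation: [-3.073, -0.64, 0.003]
wrist_force: [2.2, 2.7, -2.5]
grip_width: 0.0041
tool yaw 23.51772923530849 tilt z [-0.0023  0.0027 -1.    ]
now cm dxyz [-0.1081  0.1248 -6.4046] turn deg [-0.1945  0.0598  0.1176]
after turn cm [-0.1011  0.1468 -6.4042]
t 5.7 pos [ 0.5217 -0.018   0.066 ] F [ 2.1689  2.6537 -2.5082] w 0.004082844258015298 j [-0.187   0.1511  1.9215  0.0025  1.0718 -0.5987]
```

```bash
python3 -m pendant '[{"grip":0,"dx":0,"dy":0.1,"dz":-0.7,"rx":-0.2,"ry":0,"rz":0},{"grip":0,"dx":0,"dy":0,"dz":-0.8,"rx":0,"ry":0,"rz":0},{"grip":0,"dx":0,"dy":0,"dz":-1.5,"rx":0,"ry":0,"rz":0},{"grip":0,"dx":0,"dy":0,"dz":-1.5,"rx":0,"ry":0,"rz":0},{"grip":0,"dx":0,"dy":0,"dz":-1.5,"rx":0,"ry":0,"rz":0},{"grip":0,"dx":0,"dy":0,"dz":0,"rx":0,"ry":0,"rz":0}]'
python3 -c "
from h import *
plan([.5214,-.0197,.13],23.4)
s=grab('scene')
cv2.imwrite('pics/s5.png',cv2.resize(s['frame'][150:270,270:400],None,fx=5,fy=5))"
```

```text
clock: 6.3
position: [0.5221, -0.0223, 0.1335]
orientation: [3.069, 0.637, -0.003]
wrist_force: [1.0, -0.3, -0.6]
grip_width: 0.0038
tool yaw 23.451044981627902 tilt z [-0.0003 -0.007  -1.    ]
now cm dxyz [ 0.043  -0.2709  0.3476] turn deg [0.3627 0.1745 0.0516]
after turn cm [ 0.0417 -0.2688  0.3494]
t 6.3 pos [ 0.5221 -0.0223  0.1335] F [ 0.9823 -0.2525 -0.5601] w 0.00376326846671339 j [-0.1891  0.0593  1.8793 -0.0074  1.202  -0.5958]
```

View pics/s5.png

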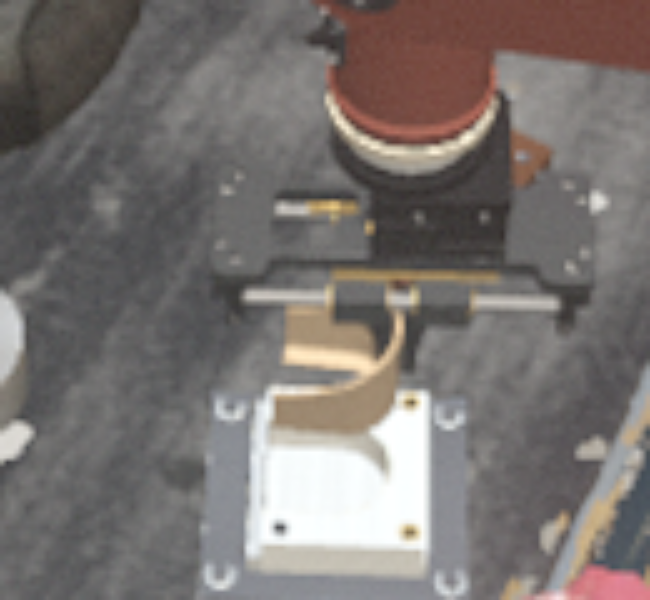

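```bash
python3 -c "
from h import *
d=grab('top')
c=np.array([(38,93),(213,85),(218,300),(42,305)])/2.9+[150,185]-.5
P=np.array([onz(d,u,v,.02)[:2] for u,v in c]);print(P,P.mean(0),np.linalg.norm(np.roll(P,-1,0)-P,axis=1))
C=P.mean(0)-.0275*np.array([np.cos(.41),np.sin(.41)])
plan([C[0],C[1],.125],23.5)"
```

```text
[[0.5995 0.2772]
 [0.6023 0.1285]
 [0.4228 0.1238]
 [0.4226 0.27  ]] [0.5118 0.1999] [0.1487 0.1796 0.1462 0.177 ]
tool yaw 23.455046869516476 tilt z [-0.0035 -0.006  -1.    ]
now cm dxyz [  5.2613 -20.7002   0.4937] turn deg [ 0.233   0.3224 -0.0443]
after turn cm [  5.2742 -20.6939   0.6076]
t 6.4 pos [ 0.5207 -0.0219  0.1311] F [ 0.0329 -0.3928 -1.1805] w 0.004470261488054482 j [-0.1891  0.0615  1.8819 -0.007   1.2006 -0.5959]
```

```bash
python3 -m pendant '[{"grip":0,"dx":0.4,"dy":-1.5,"dz":0,"rx":0.2,"ry":0.3,"rz":0},{"grip":0,"dx":0.7,"dy":-3,"dz":0,"rx":0,"ry":0,"rz":0},{"grip":0,"dx":0.7,"dy":-3,"dz":0,"rx":0,"ry":0,"rz":0},{"grip":0,"dx":0.7,"dy":-3,"dz":0,"rx":0,"ry":0,"rz":0},{"grip":0,"dx":0.7,"dy":-3,"dz":0,"rx":0,"ry":0,"rz":0},{"grip":0,"dx":0.7,"dy":-3,"dz":0,"rx":0,"ry":0,"rz":0},{"grip":0,"dx":0.7,"dy":-2,"dz":0,"rx":0,"ry":0,"rz":0},{"grip":0,"dx":0.4,"dy":-1,"dz":0,"rx":0,"ry":0,"rz":0},{"grip":0,"dx":0,"dy":0,"dz":0,"rx":0,"ry":0,"rz":0}]'
python3 -c "
from h import *
plan([.4866,.1889,.125],23.5)"
```

```text
clock: 7.3
position: [0.4783, 0.1885, 0.122]
orientation: [-3.073, -0.634, 0.025]
wrist_force: [-0.6, 0.1, 0.0]
grip_width: 0.0039
tool yaw 23.322281653558342 tilt z [-0.0162  0.0004 -0.9999]
now cm dxyz [ 0.7708  0.2917 -0.3169] turn deg [-0.3876  0.8414 -0.1806]
after turn cm [ 0.7744  0.2963 -0.3036]
t 7.3 pos [0.4783 0.1885 0.122 ] F [-0.5778  0.0589  0.0003] w 0.0038811125031511934 j [ 0.2194  0.0654  1.8965  0.0042  1.1954 -0.1892]
```

```bash
python3 -m pendant '[{"grip":0,"dx":0.6,"dy":0.2,"dz":0,"rx":-0.3,"ry":0.7,"rz":-0.1},{"grip":0,"dx":0,"dy":0,"dz":0,"rx":0,"ry":0,"rz":0},{"grip":0,"dx":0,"dy":0,"dz":1.2,"rx":0,"ry":0,"rz":0},{"grip":0,"dx":0,"dy":0,"dz":1.2,"rx":0,"ry":0,"rz":0},{"grip":0,"dx":0,"dy":0,"dz":0.8,"rx":0,"ry":0,"rz":0},{"grip":0,"dx":0,"dy":0,"dz":0.3,"rx":0,"ry":0,"rz":0}]'
python3 -c "
from h import *
plan([.4866,.1889,.0556],23.5)
s=grab('scene')
cv2.imwrite('pics/s6.png',cv2.resize(s['frame'][220:360,230:390],None,fx=4,fy=4))"
```

```text
clock: 7.9
position: [0.4849, 0.1855, 0.0827]
orientation: [3.077, 0.632, -0.006]
wrist_force: [-0.6, 0.0, -1.6]
grip_width: 0.0041
tool yaw 23.201504792123718 tilt z [-0.0035 -0.0012 -1.    ]
now cm dxyz [ 0.2978 -0.2511  2.7064] turn deg [-0.0161  0.209  -0.2985]
after turn cm [ 0.2892 -0.2503  2.7074]
t 7.9 pos [0.4849 0.1855 0.0827] F [-0.6059  0.0157 -1.5945] w 0.004052377182906975 j [ 0.2136  0.1209  1.919  -0.0005  1.1053 -0.1912]
```

View pics/s6.png

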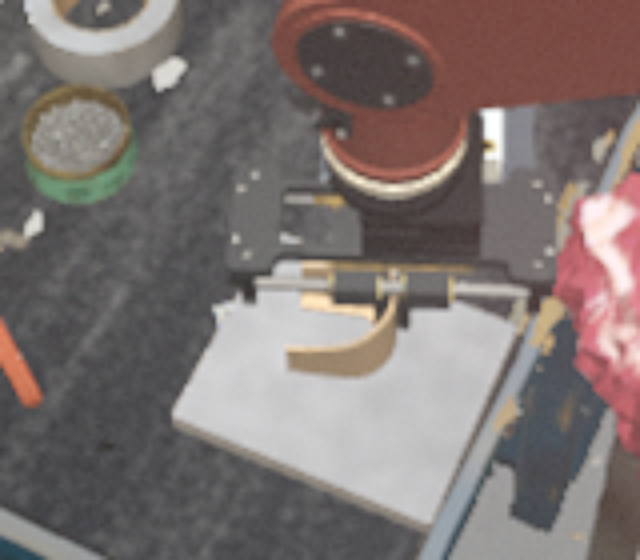

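```bash
python3 -m pendant '[{"grip":0,"dx":0.2,"dy":-0.2,"dz":0.7,"rx":0,"ry":0.2,"rz":-0.2},{"grip":0,"dx":0,"dy":0,"dz":0.7,"rx":0,"ry":0,"rz":0},{"grip":0,"dx":0,"dy":0,"dz":0.5,"rx":0,"ry":0,"rz":0},{"grip":0,"dx":0,"dy":0,"dz":0.2,"rx":0,"ry":0,"rz":0}]'
python3 -c "
from h import *
plan([.4866,.1889,.0556],23.5)"
```

```text
clock: 8.35
position: [0.4861, 0.1882, 0.0598]
orientation: [-3.076, -0.637, 0.0]
wrist_force: [0.0, -0.0, -0.4]
grip_width: 0.0043
tool yaw 23.414155776540273 tilt z [-0.0001  0.0003 -1.    ]
now cm dxyz [ 0.0688 -0.0429  0.4231] turn deg [-0.0151 -0.0014 -0.0858]
after turn cm [ 0.0689 -0.0429  0.4231]
t 8.35 pos [0.4861 0.1882 0.0598] F [ 0.0239 -0.0271 -0.4268] w 0.004321130877971046 j [ 0.2179  0.157   1.9283  0.0003  1.0563 -0.1909]
```

```bash
python3 -m pendant '[{"grip":0,"dx":0,"dy":0,"dz":0.2,"rx":0,"ry":0,"rz":0},{"grip":0,"dx":0,"dy":0,"dz":0.1,"rx":0,"ry":0,"rz":0},{"grip":0,"dx":0,"dy":0,"dz":0,"rx":0,"ry":0,"rz":0}]'; python3 -m pendant '[{"grip":0,"dx":0,"dy":0,"dz":0.1,"rx":0,"ry":0,"rz":0},{"grip":0,"dx":0,"dy":0,"dz":0,"rx":0,"ry":0,"rz":0}]'
```

```text
clock: 8.65
position: [0.4862, 0.1884, 0.0565]
orientation: [-3.076, -0.638, 0.0]
wrist_force: [0.2, -0.6, 0.0]
grip_width: 0.0042
clock: 8.85
position: [0.4866, 0.1885, 0.0559]
orientation: [-3.076, -0.638, -0.001]
wrist_force: [0.1, -0.2, -0.7]
grip_width: 0.0041
```

```bash
python3 -m pendant '[{"grip":0,"dx":0,"dy":0,"dz":0.15,"rx":0,"ry":0,"rz":0},{"grip":0,"dx":0,"dy":0,"dz":0,"rx":0,"ry":0,"rz":0}]'; python3 -m pendant '[{"grip":0,"dx":0,"dy":0,"dz":0.1,"rx":0,"ry":0,"rz":0},{"grip":0,"dx":0,"dy":0,"dz":0,"rx":0,"ry":0,"rz":0}]'
```

```text
clock: 9.05
position: [0.4873, 0.1886, 0.0559]
orientation: [-3.076, -0.638, -0.003]
wrist_force: [0.1, 0.7, -0.4]
grip_width: 0.0039
clock: 9.25
position: [0.4878, 0.1885, 0.0556]
orientation: [3.076, 0.638, 0.005]
wrist_force: [-0.8, -0.2, -1.9]
grip_width: 0.0038
```

```bash
python3 -m pendant '[{"grip":0,"dx":0,"dy":0,"dz":0.2,"rx":0,"ry":0,"rz":0}]'; python3 -m pendant '[{"grip":0,"dx":0,"dy":0,"dz":0.2,"rx":0,"ry":0,"rz":0}]'; python3 -c "
from h import *
plan([.4866,.1889,.0556],23.5)
s=grab('scene')
cv2.imwrite('pics/s7.png',cv2.resize(s['frame'][220:360,230:390],None,fx=4,fy=4))"
```

```text
clock: 9.35
position: [0.488, 0.1885, 0.0553]
orientation: [3.076, 0.638, 0.004]
wrist_force: [-12.3, -3.9, 27.9]
grip_width: 0.0036
clock: 9.45
position: [0.4879, 0.1885, 0.0553]
orientation: [3.075, 0.639, 0.003]
wrist_force: [-10.7, -2.9, 22.0]
grip_width: 0.004
tool yaw 23.467601250912754 tilt z [ 0.0019 -0.0004 -1.    ]
now cm dxyz [-0.1066 -0.0931 -0.0304] turn deg [ 0.0611 -0.0891 -0.0324]
after turn cm [-0.1066 -0.0932 -0.0301]
t 9.45 pos [0.4879 0.1885 0.0553] F [-10.6728  -2.8634  21.9868] w 0.00400925112959314 j [ 0.2183  0.1668  1.9272 -0.0009  1.0459 -0.1909]
```

View pics/s7.png

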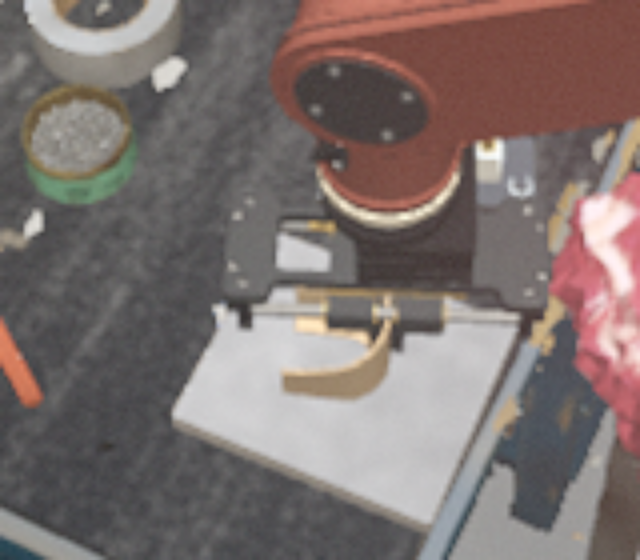

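```bash
python3 -m pendant '[{"grip":0,"dx":0,"dy":0,"dz":-0.05,"rx":0,"ry":0,"rz":0},{"grip":0,"dx":0,"dy":0,"dz":0,"rx":0,"ry":0,"rz":0}]' 6; python3 -m pendant '[{"grip":1,"dx":0,"dy":0,"dz":0,"rx":0,"ry":0,"rz":0},{"grip":2.5,"dx":0,"dy":0,"dz":0,"rx":0,"ry":0,"rz":0},{"grip":4.5,"dx":0,"dy":0,"dz":0,"rx":0,"ry":0,"rz":0},{"grip":4.5,"dx":0,"dy":0,"dz":0,"rx":0,"ry":0,"rz":0}]'
```

```text
clock: 9.7
position: [0.4883, 0.1886, 0.0564]
orientation: [3.075, 0.639, 0.005]
wrist_force: [-0.9, 0.4, -0.9]
grip_width: 0.0044
clock: 10.1
position: [0.4879, 0.1885, 0.0552]
orientation: [3.075, 0.639, 0.003]
wrist_force: [-0.8, -0.2, -0.4]
grip_width: 0.0267
```

```bash
python3 -c "
from h import *
plan([.4866,.1889,.18],23.5)
s=grab('scene')
cv2.imwrite('pics/s8.png',cv2.resize(s['frame'][220:360,230:390],None,fx=4,fy=4))"
```

```text
tool yaw 23.466204664881595 tilt z [ 0.0021 -0.0002 -1.    ]
now cm dxyz [ -0.0842  -0.0741 -12.4765] turn deg [ 0.0567 -0.1083 -0.0338]
after turn cm [ -0.1078  -0.0865 -12.4763]
t 10.1 pos [0.4879 0.1885 0.0552] F [-0.8148 -0.2203 -0.3614] w 0.02665329928596565 j [ 0.2183  0.1666  1.9275 -0.0007  1.0454 -0.1909]
```

View pics/s8.png

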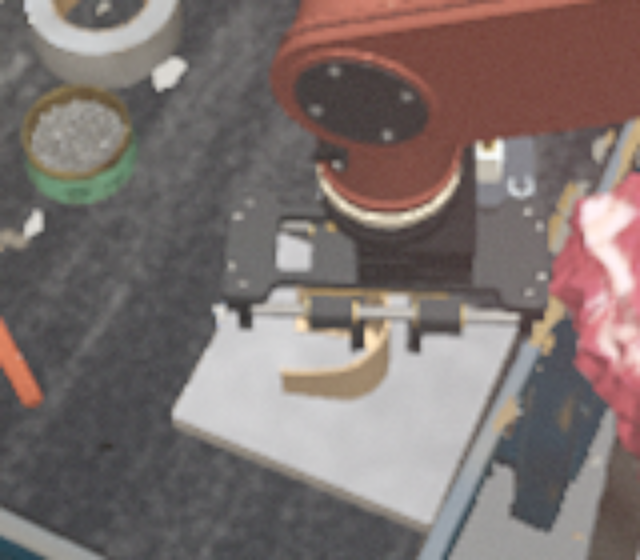

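```bash
python3 -m pendant '[{"grip":4.5,"dx":0,"dy":0,"dz":-0.7,"rx":0,"ry":0,"rz":0},{"grip":4.5,"dx":0,"dy":0,"dz":-1.2,"rx":0,"ry":0,"rz":0},{"grip":4.5,"dx":0,"dy":0,"dz":-1.5,"rx":0,"ry":0,"rz":0},{"grip":4.5,"dx":0,"dy":0,"dz":-2,"rx":0,"ry":0,"rz":0},{"grip":4.5,"dx":0,"dy":0,"dz":-3,"rx":0,"ry":0,"rz":0},{"grip":4.5,"dx":0,"dy":0,"dz":-3.5,"rx":0,"ry":0,"rz":0},{"grip":4.5,"dx":0,"dy":0,"dz":-2,"rx":0,"ry":0,"rz":0},{"grip":8.0,"dx":0,"dy":0,"dz":0,"rx":0,"ry":0,"rz":0}]'
python3 -c "
from h import *
plan([.576,-.235,.17],-10.4)"
```

```text
clock: 10.95
position: [0.4878, 0.1886, 0.2055]
orientation: [3.075, 0.639, 0.007]
wrist_force: [0.6, -0.2, 0.7]
grip_width: 0.048
tool yaw 23.466340643668705 tilt z [ 0.0048  0.0005 -1.    ]
now cm dxyz [-8.7922 42.3672  3.5724] turn deg [ 0.0026 -0.278  33.8661]
after turn cm [16.3251 40.0739  3.5517]
t 10.95 pos [0.4878 0.1886 0.2055] F [ 0.6216 -0.209   0.7254] w 0.048040700269327566 j [ 0.2185 -0.0155  1.8136 -0.0006  1.3387 -0.1909]
```

```bash
python3 -m pendant '[{"grip":8,"dx":-0.8,"dy":3.9,"dz":0,"rx":0,"ry":0,"rz":0},{"grip":8,"dx":-0.8,"dy":3.9,"dz":0,"rx":0,"ry":0,"rz":0},{"grip":8,"dx":-0.8,"dy":3.9,"dz":0,"rx":0,"ry":0,"rz":0},{"grip":8,"dx":-0.8,"dy":3.9,"dz":0,"rx":0,"ry":0,"rz":0},{"grip":8,"dx":-0.8,"dy":3.9,"dz":0,"rx":0,"ry":0,"rz":0},{"grip":8,"dx":-0.8,"dy":3.9,"dz":0,"rx":0,"ry":0,"rz":0},{"grip":8,"dx":-0.8,"dy":3.9,"dz":0,"rx":0,"ry":0,"rz":0},{"grip":8,"dx":-0.8,"dy":3.9,"dz":0,"rx":0,"ry":0,"rz":0},{"grip":8,"dx":-0.8,"dy":3.9,"dz":0,"rx":0,"ry":0,"rz":0},{"grip":8,"dx":-0.8,"dy":3.9,"dz":0,"rx":0,"ry":0,"rz":0},{"grip":8,"dx":-0.4,"dy":1.5,"dz":0,"rx":0,"ry":0,"rz":0}]'
python3 -m pendant '[{"grip":8,"dx":0,"dy":0,"dz":0,"rx":0,"ry":0,"rz":8.4},{"grip":8,"dx":0,"dy":0,"dz":0,"rx":0,"ry":0,"rz":8.4},{"grip":8,"dx":0,"dy":0,"dz":0,"rx":0,"ry":0,"rz":8.4},{"grip":8,"dx":0,"dy":0,"dz":0,"rx":0,"ry":0,"rz":8.4},{"grip":8,"dx":0,"dy":0,"dz":0,"rx":0,"ry":0,"rz":0}]'
python3 - <<'E'
from h import *
plan([.576,-.235,.15],-10.4)
d=grab('top');s=grab('scene')
cv2.imwrite('pics/s9.png',cv2.resize(s['frame'][230:330,270:390],None,fx=6,fy=6,interpolation=cv2.INTER_CUBIC))
cv2.imwrite('pics/t9.png',cv2.resize(d['frame'][200:300,150:250],None,fx=6,fy=6,interpolation=cv2.INTER_CUBIC))
E
```

```text
clock: 12.05
position: [0.572, -0.2273, 0.1988]
orientation: [-3.069, -0.649, -0.004]
wrist_force: [-0.0, -0.2, -1.0]
grip_width: 0.0803
clock: 12.55
position: [0.5692, -0.2279, 0.1934]
orientation: [-3.119, 0.293, 0.01]
wrist_force: [-0.4, -0.7, -0.9]
grip_width: 0.0801
tool yaw -10.726410308476412 tilt z [-0.0053  0.0098 -0.9999]
now cm dxyz [0.8328 0.6129 4.3275] turn deg [-0.4987  0.4007 -0.3282]
after turn cm [0.7991 0.5799 4.3384]
t 12.55 pos [ 0.5692 -0.2279  0.1934] F [-0.4032 -0.6592 -0.9257] w 0.08008115954682568 j [-0.5127  0.2203  1.5821  0.0061  1.3486 -0.3268]
```

View pics/s9.png

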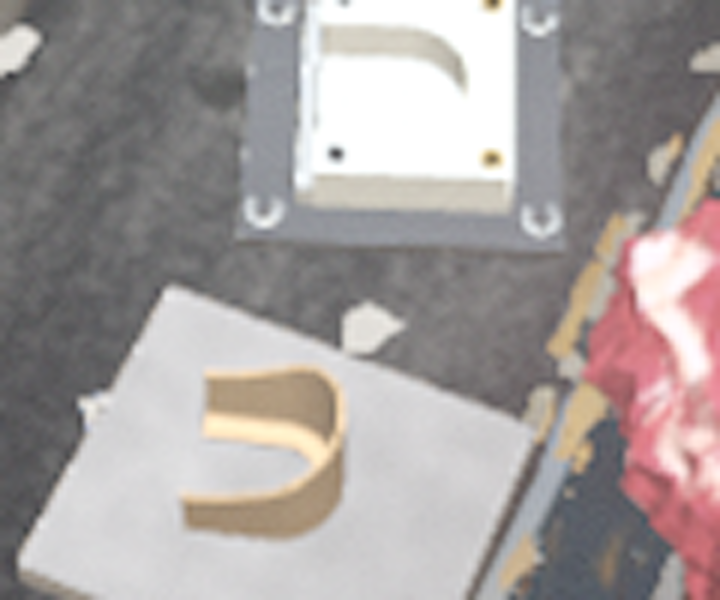

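View pics/t9.png

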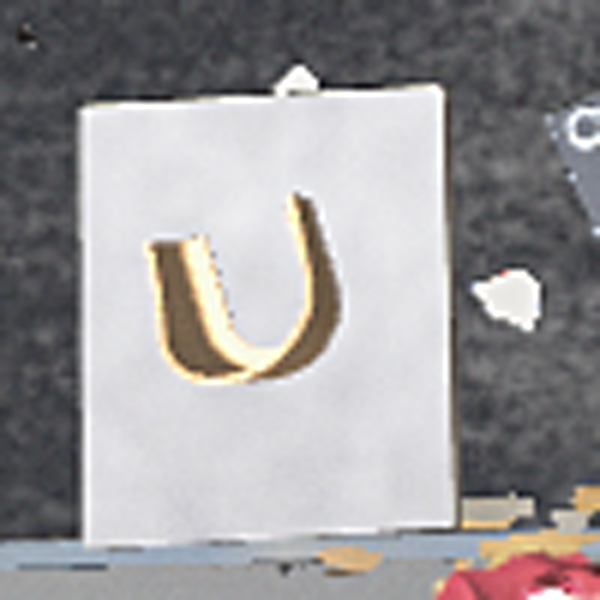

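```bash
python3 - <<'E'
from h import *
d=grab('top');s=grab('scene')
y=np.radians(23.5);ex=np.array([np.cos(y),np.sin(y),0]);ey=np.array([-ex[1],ex[0],0])
e=np.array([.4879,.1885,.082])-.0008*ex
ft=cv2.imread('pics/t9.png');fs=cv2.imread('pics/s9.png')
for a in range(-90,91,15):
    r=np.radians(a);X=e+.0275*ex+.0275*(-np.cos(r)*ex+np.sin(r)*ey)
    p=(proj(d,X)-[150,200]+.5)*6;q=(proj(s,X)-[270,230]+.5)*6
    cv2.circle(ft,tuple(int(v) for v in p),3,(0,0,255) if a else (255,0,0),-1);cv2.circle(fs,tuple(int(v) for v in q),3,(0,0,255) if a else (255,0,0),-1)
o=np.zeros((600,800,3),np.uint8);o[:400,:400]=ft[150:550,50:450];o[:400,400:]=fs[250:650,100:500]
o=np.hstack([cv2.resize(ft[150:450,80:380],(400,400)),cv2.resize(fs[300:600,120:420],(400,400))])
cv2.imwrite('pics/o1.png',o)
E
```

```text
Traceback (most recent call last):
ValueError: could not broadcast input array from shape (350,400,3) into shape (400,400,3)
```

```bash
python3 - <<'E'
from h import *
d=grab('top');s=grab('scene')
y=np.radians(23.5);ex=np.array([np.cos(y),np.sin(y),0]);ey=np.array([-ex[1],ex[0],0])
e=np.array([.4879,.1885,.082])-.0008*ex
ft=cv2.imread('pics/t9.png');fs=cv2.imread('pics/s9.png')
for a in range(-90,91,15):
    r=np.radians(a);X=e+.0275*ex+.0275*(-np.cos(r)*ex+np.sin(r)*ey)
    p=(proj(d,X)-[150,200]+.5)*6;q=(proj(s,X)-[270,230]+.5)*6
    c=(0,0,255) if a else (255,0,0)
    cv2.circle(ft,tuple(int(v) for v in p),3,c,-1);cv2.circle(fs,tuple(int(v) for v in q),3,c,-1)
o=np.hstack([cv2.resize(ft[150:450,80:380],(400,400)),cv2.resize(fs[300:600,120:420],(400,400))])
cv2.imwrite('pics/o1.png',o)
E
```

```text
(no output)
```

View pics/o1.png

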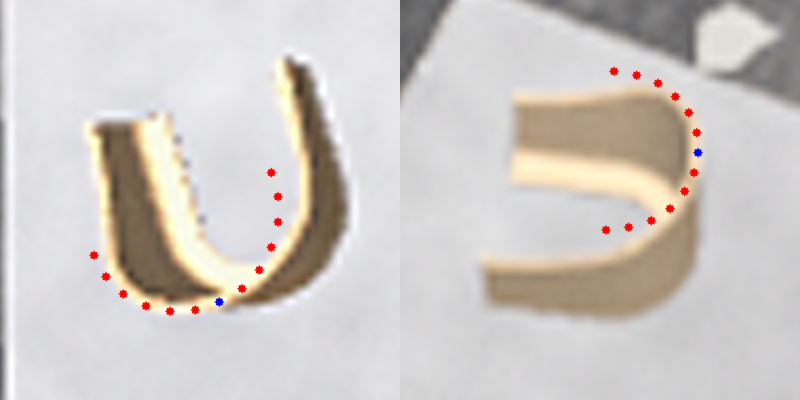

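```bash
cat > fit.py <<'E'
from h import *
from scipy.optimize import least_squares
d=grab('top');s=grab('scene')
def mask(cam,x0,y0,w,h):
    hsv=cv2.cvtColor(cam['frame'],cv2.COLOR_BGR2HSV)[y0:y0+h,x0:x0+w]
    M=((hsv[...,1]>50)).astype(np.uint8)
    n,l,st,c=cv2.connectedComponentsWithStats(M);k=1+np.argmax(st[1:,4])
    M=(l==k).astype(np.uint8)
    big=cv2.resize(M*255,None,fx=8,fy=8,interpolation=cv2.INTER_CUBIC)
    cs,_=cv2.findContours((big>127).astype(np.uint8),cv2.RETR_EXTERNAL,cv2.CHAIN_APPROX_NONE)
    c=max(cs,key=cv2.contourArea)[:,0]
    return (c+.5)/8-.5+[x0,y0],st[k]
ct,a=mask(d,168,225,45,45);cs,b=mask(s,296,285,40,40)
print(a,b)
def W(cam,c,z):return np.array([onz(cam,u,v,z)[:2] for u,v in c])
# foot outer outline: rightmost side in top ; lower side in scene
T=W(d,ct,.02);S=W(s,cs,.02)
# choose foot points: top -> image right part; scene -> image bottom part
i=np.array([(u>=ct[np.abs(ct[:,1]-v)<.3][:,0].max()-.3) for u,v in ct]); T1=T[i&(ct[:,0]>195)]
j=np.array([(v>=cs[np.abs(cs[:,0]-u)<.3][:,1].max()-.3) for u,v in cs]); S1=S[j]
np.savez('fit.npz',ct=ct,cs=cs)
def sd(P,cx,cy,yaw):  # signed distance to outer U; (cx,cy)=arc centre, r=30
    e=np.array([np.cos(yaw),np.sin(yaw)]);n=np.array([-e[1],e[0]])
    q=P-[cx,cy];x=q@e;y=q@n
    return np.where(x<0,np.hypot(x,y),np.abs(y))-.030
for nm,P in(('top',T1),('scene',S1)):
    r=least_squares(lambda p:sd(P,*p),[.513,.2,.38],loss='soft_l1',f_scale=.0015)
    p=r.x;e=np.array([np.cos(p[2]),np.sin(p[2])])
    print(nm,len(P),'centre',p[:2],'yaw',np.degrees(p[2]),'edge',p[:2]-.0285*e,'res',np.abs(r.fun).mean())
P=np.r_[T1,S1]
def f(p):return np.r_[sd(T1,*p[:3]),sd(S1-p[3:5],*p[:3]),p[3:5]*3]
r=least_squares(f,[.513,.2,.38,0,0],loss='soft_l1',f_scale=.0015);p=r.x;e=np.array([np.cos(p[2]),np.sin(p[2])])
print('both',p[:2],np.degrees(p[2]),p[3:],'edge',p[:2]-.0285*e)
E
python3 fit.py
```

```text
[  6   8  32  31 350] [  5   6  26  28 452]
top 218 centre [0.5139 0.2004] yaw 17.734864186145337 edge [0.4867 0.1917] res 0.00044844977476214215
scene 197 centre [0.5153 0.1946] yaw 19.624961017343747 edge [0.4885 0.185 ] res 0.0005258759526263791
both [0.5143 0.2002] 18.779059471895586 [ 0.0012 -0.0053] edge [0.4873 0.1911]
```

```bash
python3 -m pendant '[{"grip":8,"dx":0.7,"dy":0.5,"dz":1.5,"rx":-0.5,"ry":0.4,"rz":-0.3},{"grip":8,"dx":0,"dy":0,"dz":1.5,"rx":0,"ry":0,"rz":0},{"grip":8,"dx":0,"dy":0,"dz":1,"rx":0,"ry":0,"rz":0},{"grip":8,"dx":0,"dy":0,"dz":0,"rx":0,"ry":0,"rz":0}]'
python3 - <<'E'
from h import *
plan([.576,-.235,.135],-10.4)
s=grab('scene')
cv2.imwrite('pics/s10.png',cv2.resize(s['frame'][110:220,310:410],None,fx=5.4,fy=5.4,interpolation=cv2.INTER_CUBIC))
E
```

```text
clock: 13.35
position: [0.5758, -0.2346, 0.1529]
orientation: [3.128, -0.278, 0.003]
wrist_force: [-0.4, -0.0, -0.2]
grip_width: 0.0799
tool yaw -10.171123922823423 tilt z [ 0.0021 -0.0013 -1.    ]
now cm dxyz [0.0185 0.032  1.791 ] turn deg [ 0.0524 -0.1309  0.2288]
after turn cm [0.0227 0.0336 1.791 ]
t 13.35 pos [ 0.5758 -0.2346  0.1529] F [-0.3579 -0.0127 -0.1835] w 0.07994825209189457 j [-0.5136  0.2668  1.6053 -0.0001  1.267  -0.336 ]
```

View pics/s10.png

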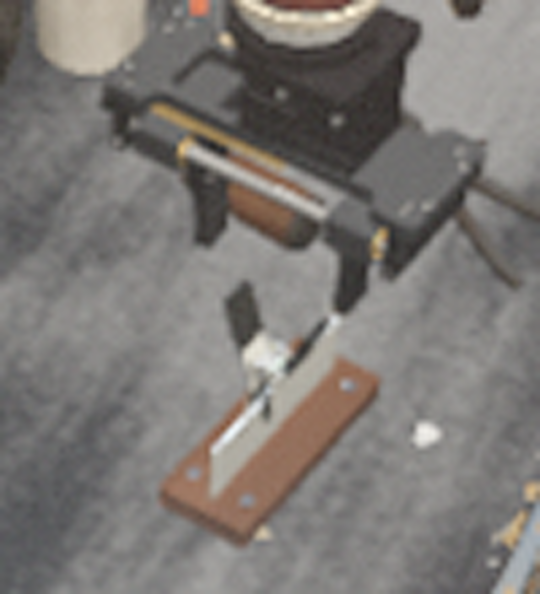

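```bash
python3 -m pendant '[{"grip":8,"dx":0,"dy":0,"dz":1.0,"rx":0,"ry":-0.1,"rz":0.2},{"grip":8,"dx":0,"dy":0,"dz":1,"rx":0,"ry":0,"rz":0},{"grip":8,"dx":0,"dy":0,"dz":0.6,"rx":0,"ry":0,"rz":0},{"grip":8,"dx":0,"dy":0,"dz":0,"rx":0,"ry":0,"rz":0}]'
python3 - <<'E'
from h import *
plan([.576,-.235,.095],-10.4)
E
```

```text
clock: 13.8
position: [0.5766, -0.2349, 0.1265]
orientation: [3.127, -0.284, 0.003]
wrist_force: [-0.0, 0.4, 0.6]
grip_width: 0.0801
tool yaw -10.379671038170445 tilt z [ 0.0021 -0.0018 -1.    ]
now cm dxyz [-0.0597  0.0176  3.1488] turn deg [ 0.0813 -0.1353  0.0202]
after turn cm [-0.0523  0.0221  3.1489]
t 13.8 pos [ 0.5766 -0.2349  0.1265] F [-0.0208  0.4217  0.5681] w 0.08010749705206603 j [-0.5131  0.2948  1.6236 -0.0006  1.2206 -0.3318]
```

```bash
python3 -m pendant '[{"grip":8,"dx":0,"dy":0,"dz":1.0,"rx":0.1,"ry":-0.1,"rz":0},{"grip":8,"dx":0,"dy":0,"dz":0.8,"rx":0,"ry":0,"rz":0},{"grip":8,"dx":0,"dy":0,"dz":0.6,"rx":0,"ry":0,"rz":0},{"grip":8,"dx":0,"dy":0,"dz":0.3,"rx":0,"ry":0,"rz":0},{"grip":8,"dx":0,"dy":0,"dz":0,"rx":0,"ry":0,"rz":0}]'
python3 - <<'E'
from h import *
plan([.576,-.235,.095],-10.4)
s=grab('scene')
cv2.imwrite('pics/s11.png',cv2.resize(s['frame'][140:220,320:400],None,fx=7,fy=7,interpolation=cv2.INTER_CUBIC))
E
```

```text
clock: 14.3
position: [0.5766, -0.2349, 0.097]
orientation: [-3.128, 0.284, -0.001]
wrist_force: [0.1, 0.2, -0.9]
grip_width: 0.0798
tool yaw -10.37884199603973 tilt z [ 0.0005  0.0004 -1.    ]
now cm dxyz [-0.0571  0.0186  0.2016] turn deg [-0.0299 -0.0223  0.0212]
after turn cm [-0.057   0.0185  0.2017]
t 14.3 pos [ 0.5766 -0.2349  0.097 ] F [ 0.1294  0.1511 -0.915 ] w 0.07979691016915424 j [-0.5138  0.3294  1.6401  0.0007  1.1719 -0.3329]
```

View pics/s11.png

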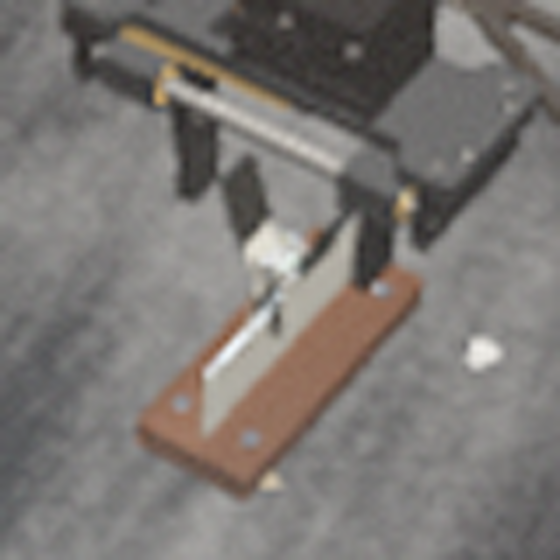

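```bash
python3 -m pendant '[{"grip":8,"dx":-0.05,"dy":0,"dz":0.3,"rx":0,"ry":0,"rz":0},{"grip":6,"dx":0,"dy":0,"dz":0,"rx":0,"ry":0,"rz":0},{"grip":5.5,"dx":0,"dy":0,"dz":0,"rx":0,"ry":0,"rz":0},{"grip":5.0,"dx":0,"dy":0,"dz":0,"rx":0,"ry":0,"rz":0},{"grip":5.0,"dx":0,"dy":0,"dz":0,"rx":0,"ry":0,"rz":0}]' 5
python3 -m pendant '[{"grip":4,"dx":0,"dy":0,"dz":0,"rx":0,"ry":0,"rz":0},{"grip":4,"dx":0,"dy":0,"dz":0,"rx":0,"ry":0,"rz":0},{"grip":4,"dx":0,"dy":0,"dz":0,"rx":0,"ry":0,"rz":0}]' 5
```

```text
clock: 14.85
position: [0.5766, -0.2352, 0.0954]
orientation: [3.128, -0.284, 0.003]
wrist_force: [-1.5, -0.1, 1.2]
grip_width: 0.0567
clock: 15.15
position: [0.5765, -0.2352, 0.0954]
orientation: [3.128, -0.284, 0.003]
wrist_force: [-0.8, 1.3, 0.7]
grip_width: 0.0562
```

```bash
python3 -m pendant '[{"grip":4,"dx":0,"dy":0,"dz":0,"rx":0,"ry":0,"rz":0},{"grip":3,"dx":0,"dy":0,"dz":0,"rx":0,"ry":0,"rz":0},{"grip":2,"dx":0,"dy":0,"dz":0,"rx":0,"ry":0,"rz":0},{"grip":2,"dx":0,"dy":0,"dz":0,"rx":0,"ry":0,"rz":0},{"grip":2,"dx":0,"dy":0,"dz":0,"rx":0,"ry":0,"rz":0}]' 30
python3 - <<'E'
from h import *
plan([.576,-.235,.16],-10.4)
s=grab('scene')
cv2.imwrite('pics/s12.png',cv2.resize(s['frame'][140:220,320:400],None,fx=7,fy=7,interpolation=cv2.INTER_CUBIC))
E
```

```text
clock: 15.65
position: [0.5766, -0.2351, 0.095]
orientation: [3.129, -0.284, 0.003]
wrist_force: [-0.1, 0.3, -0.4]
grip_width: 0.0258
tool yaw -10.375387086637705 tilt z [ 0.0018 -0.0004 -1.    ]
now cm dxyz [-0.047   0.0013 -6.5037] turn deg [ 0.0019 -0.1041  0.0246]
after turn cm [-0.0588  0.0011 -6.5036]
t 15.65 pos [ 0.5766 -0.2351  0.095 ] F [-0.0806  0.2956 -0.4266] w 0.0258140618449741 j [-0.514   0.3308  1.6426  0.0006  1.1666 -0.3332]
```

View pics/s12.png

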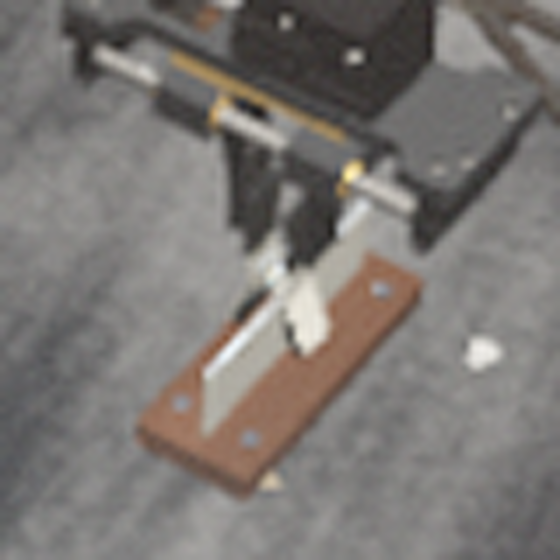

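```bash
python3 -m pendant '[{"grip":2,"dx":0,"dy":0,"dz":-0.5,"rx":0,"ry":-0.1,"rz":0},{"grip":2,"dx":0,"dy":0,"dz":-0.8,"rx":0,"ry":0,"rz":0},{"grip":2,"dx":0,"dy":0,"dz":-1,"rx":0,"ry":0,"rz":0},{"grip":2,"dx":0,"dy":0,"dz":-1,"rx":0,"ry":0,"rz":0},{"grip":2,"dx":0,"dy":0,"dz":-1.5,"rx":0,"ry":0,"rz":0},{"grip":2,"dx":0,"dy":0,"dz":-2,"rx":0,"ry":0,"rz":0},{"grip":2,"dx":0,"dy":0,"dz":-2.5,"rx":0,"ry":0,"rz":0},{"grip":2,"dx":0,"dy":0,"dz":-2.0,"rx":0,"ry":0,"rz":0},{"grip":2,"dx":0,"dy":0,"dz":-0.5,"rx":0,"ry":0,"rz":0}]' 30
python3 - <<'E'
from h import *
plan([.4867,.1905,.21],18.8)
s=grab('scene')
cv2.imwrite('pics/s13.png',cv2.resize(s['frame'][100:220,320:420],None,fx=5,fy=5,interpolation=cv2.INTER_CUBIC))
E
```

```text
clock: 16.6
position: [0.5771, -0.2353, 0.2247]
orientation: [3.127, -0.284, 0.005]
wrist_force: [0.7, 0.0, -1.6]
grip_width: 0.0264
tool yaw -10.37423309418055 tilt z [ 0.0029 -0.0017 -1.    ]
now cm dxyz [-16.5603 -40.2608   1.3692] turn deg [  0.1101  -0.1622 -29.1743]
after turn cm [  5.1696 -43.2223   1.4677]
t 16.6 pos [ 0.5771 -0.2353  0.2247] F [ 0.7202  0.0041 -1.6198] w 0.026367054761781635 j [-0.5137  0.212   1.5322 -0.      1.3939 -0.3326]
```

View pics/s13.png

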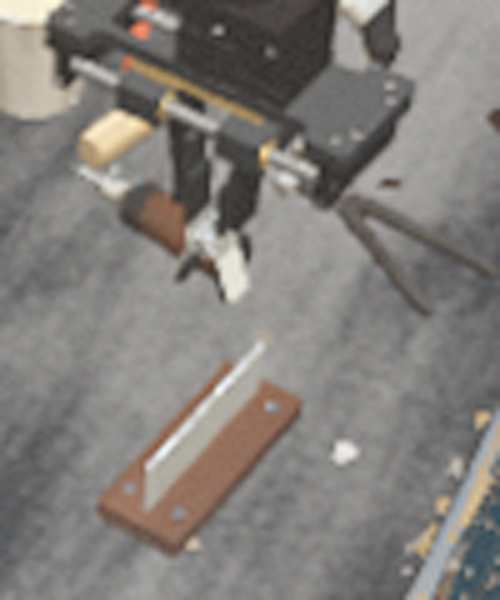

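```bash
python3 -m pendant '[{"grip":2,"dx":-0.8,"dy":-2,"dz":0,"rx":0,"ry":0,"rz":0},{"grip":2,"dx":-1.5,"dy":-3.7,"dz":0,"rx":0,"ry":0,"rz":0},{"grip":2,"dx":-1.5,"dy":-3.7,"dz":0,"rx":0,"ry":0,"rz":0},{"grip":2,"dx":-1.5,"dy":-3.7,"dz":0,"rx":0,"ry":0,"rz":0},{"grip":2,"dx":-1.5,"dy":-3.7,"dz":0,"rx":0,"ry":0,"rz":0},{"grip":2,"dx":-1.5,"dy":-3.7,"dz":0,"rx":0,"ry":0,"rz":0},{"grip":2,"dx":-1.5,"dy":-3.7,"dz":0,"rx":0,"ry":0,"rz":0},{"grip":2,"dx":-1.5,"dy":-3.7,"dz":0,"rx":0,"ry":0,"rz":0},{"grip":2,"dx":-1.5,"dy":-3.7,"dz":0,"rx":0,"ry":0,"rz":0},{"grip":2,"dx":-1.5,"dy":-3.7,"dz":0,"rx":0,"ry":0,"rz":0},{"grip":2,"dx":-1.5,"dy":-3.0,"dz":0,"rx":0,"ry":0,"rz":0},{"grip":2,"dx":-0.5,"dy":-1.5,"dz":0,"rx":0,"ry":0,"rz":0}]'
python3 -m pendant '[{"grip":2,"dx":0,"dy":0,"dz":0,"rx":0,"ry":0,"rz":-6},{"grip":2,"dx":0,"dy":0,"dz":0,"rx":0,"ry":0,"rz":-7},{"grip":2,"dx":0,"dy":0,"dz":0,"rx":0,"ry":0,"rz":-7},{"grip":2,"dx":0,"dy":0,"dz":0,"rx":0,"ry":0,"rz":-6},{"grip":2,"dx":0,"dy":0,"dz":0,"rx":0,"ry":0,"rz":-3},{"grip":2,"dx":0,"dy":0,"dz":0,"rx":0,"ry":0,"rz":0}]'
python3 - <<'E'
from h import *
plan([.4867,.1905,.18],18.8)
E
```

```text
clock: 17.85
position: [0.4805, 0.1982, 0.2153]
orientation: [3.125, -0.295, -0.009]
wrist_force: [0.7, -0.3, -1.0]
grip_width: 0.0259
clock: 18.45
position: [0.4756, 0.2016, 0.21]
orientation: [3.094, 0.539, -0.023]
wrist_force: [-0.5, 0.2, -1.1]
grip_width: 0.0257
tool yaw 19.781379739734795 tilt z [-0.0146 -0.0033 -0.9999]
now cm dxyz [0.7162 1.4317 2.9834] turn deg [-0.0954  0.8521  0.9806]
after turn cm [0.6961 1.4146 2.9963]
t 18.45 pos [0.4756 0.2016 0.21  ] F [-0.5256  0.2029 -1.0984] w 0.02572349306391785 j [ 0.2481 -0.0185  1.8082  0.0003  1.3669 -0.0973]
```

```bash
python3 -m pendant '[{"grip":2,"dx":0.6,"dy":1.2,"dz":1.0,"rx":-0.1,"ry":0.7,"rz":0.9},{"grip":2,"dx":0,"dy":0,"dz":1.0,"rx":0,"ry":0,"rz":0},{"grip":2,"dx":0,"dy":0,"dz":0.8,"rx":0,"ry":0,"rz":0},{"grip":2,"dx":0,"dy":0,"dz":0,"rx":0,"ry":0,"rz":0}]'
python3 - <<'E'
from h import *
plan([.4867,.1905,.165],18.8)
s=grab('scene');d=grab('top')
cv2.imwrite('pics/s14.png',cv2.resize(s['frame'][240:330,270:360],None,fx=6.6,fy=6.6,interpolation=cv2.INTER_CUBIC))
cv2.imwrite('pics/t14.png',cv2.resize(d['frame'][200:300,140:260],None,fx=5,fy=5,interpolation=cv2.INTER_CUBIC))
E
```

```text
clock: 18.85
position: [0.4836, 0.1923, 0.1788]
orientation: [3.1, 0.508, -0.009]
wrist_force: [-0.3, -0.4, -0.9]
grip_width: 0.0259
tool yaw 18.606544218595946 tilt z [-0.0055 -0.001  -1.    ]
now cm dxyz [0.2445 0.2734 1.3773] turn deg [-0.045   0.3196 -0.1936]
after turn cm [0.2359 0.2731 1.3789]
t 18.85 pos [0.4836 0.1923 0.1788] F [-0.3458 -0.3645 -0.8751] w 0.025880085772964665 j [ 0.2268  0.0104  1.8394  0.0002  1.2974 -0.098 ]
```

View pics/s14.png

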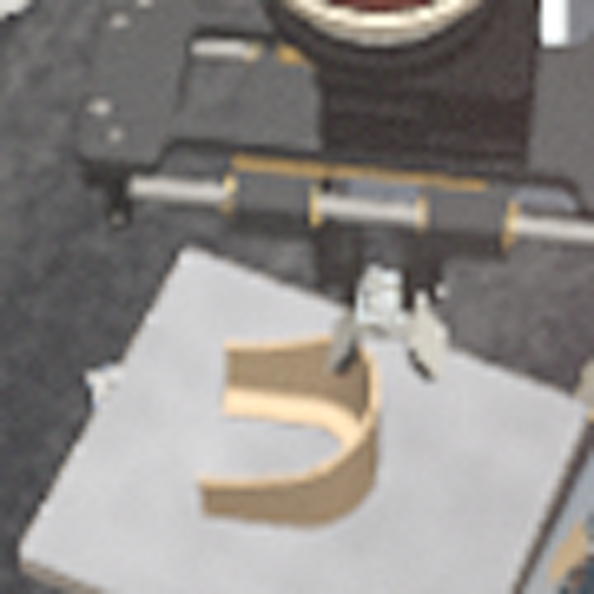

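View pics/t14.png

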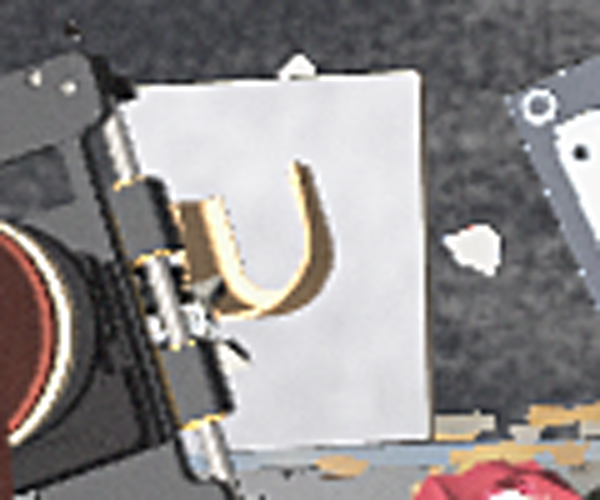

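```bash
python3 - <<'E'
from h import *
s=grab('scene');d=grab('top');st=env.state();R=Rn.from_rotvec(st['orientation']).as_matrix();p=st['position']
for off in(.050,.053,.056):
  print(off,[(((proj(s,p+R@np.array([sx*.0145,-sy*.010,off]))-[270,240]+.5)*6.6).round(0).tolist(), ((proj(d,p+R@np.array([sx*.0145,-sy*.010,off]))-[140,200]+.5)*5).round(0).tolist()) for sx in(1,-1) for sy in(1,-1)])
print(((proj(s,p)-[270,240]+.5)*6.6))
e=np.array([.4867,.1905,.082]);print('edge',(proj(s,e)-[270,240]+.5)*6.6,(proj(d,e)-[140,200]+.5)*5)
E
```

```text
0.05 [([336.0, 356.0], [176.0, 298.0]), ([343.0, 308.0], [220.0, 282.0]), ([416.0, 365.0], [196.0, 362.0]), ([422.0, 317.0], [240.0, 346.0])]
0.053 [([336.0, 360.0], [178.0, 298.0]), ([343.0, 312.0], [222.0, 282.0]), ([415.0, 369.0], [199.0, 362.0]), ([422.0, 321.0], [243.0, 346.0])]
0.056 [([336.0, 364.0], [181.0, 298.0]), ([343.0, 316.0], [224.0, 282.0]), ([415.0, 373.0], [201.0, 361.0]), ([421.0, 325.0], [245.0, 345.0])]
[379.3869 264.5769]
edge [376.706  395.3148] [248.8271 315.0193]
```

```bash
python3 -m pendant '[{"grip":2,"dx":0.2,"dy":0.2,"dz":0.8,"rx":0,"ry":0.2,"rz":-0.1},{"grip":2,"dx":0,"dy":0,"dz":1.0,"rx":0,"ry":0,"rz":0},{"grip":2,"dx":0,"dy":0,"dz":0.5,"rx":0,"ry":0,"rz":0},{"grip":2,"dx":0,"dy":0,"dz":0,"rx":0,"ry":0,"rz":0}]'
python3 - <<'E'
from h import *
plan([.4867,.1905,.148],18.8)
s=grab('scene');d=grab('top')
cv2.imwrite('pics/s15.png',cv2.resize(s['frame'][260:330,280:350],None,fx=8,fy=8,interpolation=cv2.INTER_CUBIC))
cv2.imwrite('pics/t15.png',cv2.resize(d['frame'][220:290,150:220],None,fx=8,fy=8,interpolation=cv2.INTER_CUBIC))
E
```

```text
clock: 19.45
position: [0.4884, 0.1918, 0.157]
orientation: [-3.099, -0.512, -0.006]
wrist_force: [-0.5, 0.4, -1.6]
grip_width: 0.0258
tool yaw 18.7697747818886 tilt z [ 0.0038  0.0015 -1.    ]
now cm dxyz [-0.2019  0.0692  0.9041] turn deg [-0.0096 -0.2309 -0.0302]
after turn cm [-0.1983  0.0689  0.9049]
t 19.45 pos [0.4884 0.1918 0.157 ] F [-0.4671  0.3731 -1.5896] w 0.02576603064540805 j [ 0.2235  0.0346  1.8576  0.0006  1.2454 -0.1043]
```

View pics/s15.png

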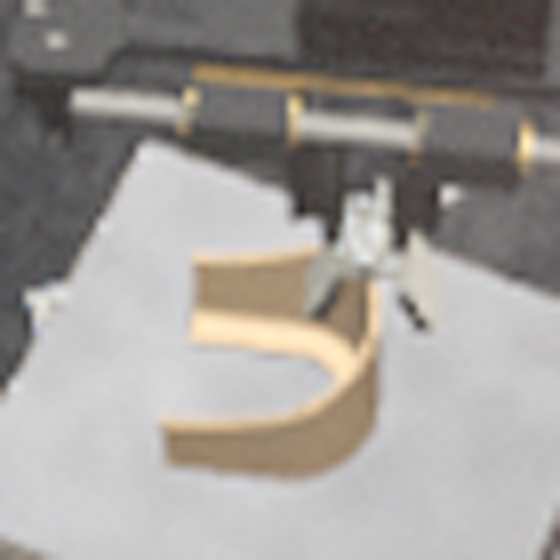

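View pics/t15.png

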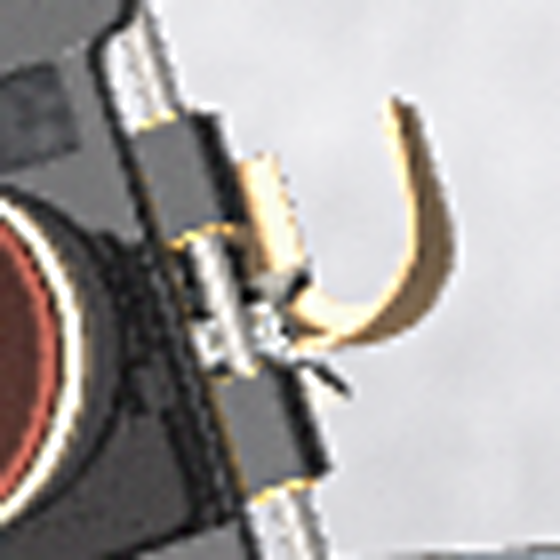

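```bash
python3 -m pendant '[{"grip":2,"dx":-0.2,"dy":0.05,"dz":0.4,"rx":0,"ry":-0.2,"rz":0},{"grip":2,"dx":0,"dy":0,"dz":0.6,"rx":0,"ry":0,"rz":0},{"grip":2,"dx":0,"dy":0,"dz":0.3,"rx":0,"ry":0,"rz":0},{"grip":2,"dx":0,"dy":0,"dz":0,"rx":0,"ry":0,"rz":0}]'
python3 - <<'E'
from h import *
plan([.4867,.1905,.124],18.8)
E
```

```text
clock: 19.95
position: [0.4873, 0.1908, 0.1443]
orientation: [-3.099, -0.512, -0.004]
wrist_force: [0.1, -0.2, -1.4]
grip_width: 0.0259
tool yaw 18.774189894496338 tilt z [ 0.0021  0.0007 -1.    ]
now cm dxyz [-0.0695  0.0066  2.0333] turn deg [ 0.0023 -0.1292 -0.0258]
after turn cm [-0.0649  0.0067  2.0334]
t 19.95 pos [0.4873 0.1908 0.1443] F [ 0.0766 -0.2208 -1.375 ] w 0.02591730705081314 j [ 0.2223  0.0467  1.8705  0.0002  1.2221 -0.1055]
```

```bash
python3 -m pendant '[{"grip":2,"dx":-0.05,"dy":0,"dz":0.4,"rx":0,"ry":-0.1,"rz":0},{"grip":2,"dx":0,"dy":0,"dz":0.4,"rx":0,"ry":0,"rz":0},{"grip":2,"dx":0,"dy":0,"dz":0.2,"rx":0,"ry":0,"rz":0},{"grip":2,"dx":0,"dy":0,"dz":0,"rx":0,"ry":0,"rz":0}]'
python3 - <<'E'
from h import *
plan([.4867,.1905,.124],18.8)
s=grab('scene');d=grab('top')
a=cv2.resize(s['frame'][270:320,300:350],None,fx=8,fy=8,interpolation=cv2.INTER_CUBIC)
b=cv2.resize(d['frame'][230:280,165:215],None,fx=8,fy=8,interpolation=cv2.INTER_CUBIC)
cv2.imwrite('pics/o16.png',np.hstack([a,b]))
E
```

```text
clock: 20.35
position: [0.4868, 0.1906, 0.1334]
orientation: [-3.099, -0.512, -0.001]
wrist_force: [-0.1, 0.6, -0.9]
grip_width: 0.0253
tool yaw 18.772710395145417 tilt z [ 0.0004  0.0001 -1.    ]
now cm dxyz [-0.016   0.0082  0.9443] turn deg [ 0.0014 -0.0239 -0.0273]
after turn cm [-0.0156  0.0082  0.9443]
t 20.35 pos [0.4868 0.1906 0.1334] F [-0.1091  0.631  -0.9431] w 0.02528402317509629 j [ 0.2223  0.0596  1.8791  0.      1.2025 -0.1054]
```

View pics/o16.png

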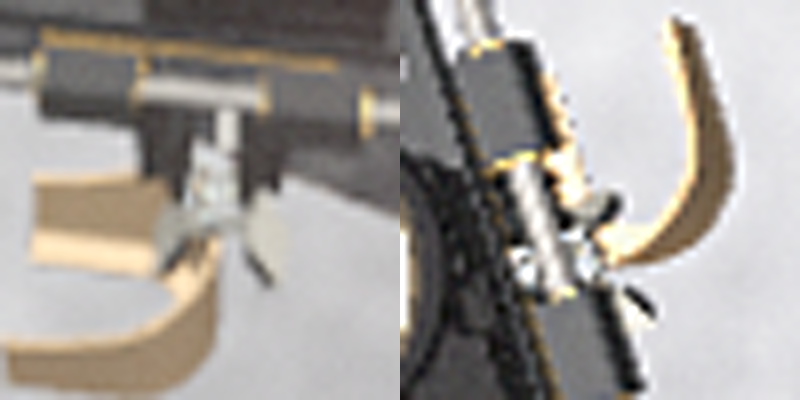

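```bash
python3 -m pendant '[{"grip":2,"dx":0,"dy":0,"dz":0.4,"rx":0,"ry":0,"rz":0},{"grip":2,"dx":0,"dy":0,"dz":0.3,"rx":0,"ry":0,"rz":0},{"grip":2,"dx":0,"dy":0,"dz":0.2,"rx":0,"ry":0,"rz":0},{"grip":2,"dx":0,"dy":0,"dz":0,"rx":0,"ry":0,"rz":0}]'
python3 - <<'E'
from h import *
plan([.4867,.1905,.124],18.8)
s=grab('scene');d=grab('top')
a=cv2.resize(s['frame'][270:320,300:350],None,fx=8,fy=8,interpolation=cv2.INTER_CUBIC)
b=cv2.resize(d['frame'][230:280,165:215],None,fx=8,fy=8,interpolation=cv2.INTER_CUBIC)
cv2.imwrite('pics/o17.png',np.hstack([a,b]))
E
```

```text
clock: 20.85
position: [0.4873, 0.1907, 0.1244]
orientation: [-3.099, -0.512, -0.003]
wrist_force: [0.5, -0.1, -1.2]
grip_width: 0.0259
tool yaw 18.76871448593845 tilt z [ 0.0016  0.0004 -1.    ]
now cm dxyz [-0.0663  0.002   0.0393] turn deg [ 0.0084 -0.0958 -0.0313]
after turn cm [-0.0662  0.002   0.0394]
t 20.85 pos [0.4873 0.1907 0.1244] F [ 0.5376 -0.1011 -1.241 ] w 0.025850819085937924 j [ 0.2223  0.0707  1.8859  0.      1.1834 -0.1053]
```

View pics/o17.png

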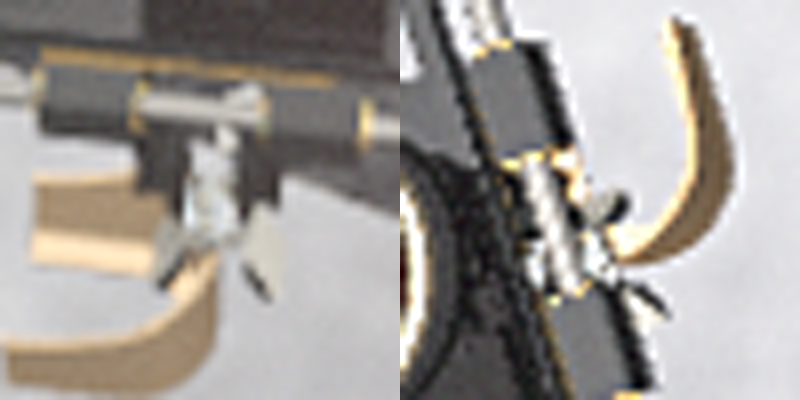

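```bash
python3 - <<'E'
from h import *
s=grab('scene');d=grab('top');y=np.radians(18.8);ex=np.array([np.cos(y),np.sin(y),0]);ey=np.array([-ex[1],ex[0],0])
e=np.array([.4867,.1905,.0])
for z in(.082,.077,.071,.065):
  print(z,[((proj(s,e+[0,0,z]+sx*.0145*ex+.01*ey)-[300,270]+.5)*8).round().tolist() for sx in(1,-1)],[((proj(d,e+[0,0,z]+sx*.0145*ex-.01*ey)-[165,230]+.5)*8).round().tolist() for sx in(1,-1)])
for a in(0,30,60):
  r=np.radians(a);print(a,((proj(s,e+[0,0,.082]+.0285*ex+.0285*(-np.cos(r)*ex+np.sin(r)*ey))-[300,270]+.5)*8).round())
E
python3 fit.py 2>&1 | tail -3
```

```text
0.082 [[166.0, 263.0], [260.0, 273.0]] [[216.0, 204.0], [247.0, 300.0]]
0.077 [[166.0, 271.0], [259.0, 281.0]] [[221.0, 203.0], [253.0, 299.0]]
0.071 [[166.0, 280.0], [259.0, 290.0]] [[227.0, 203.0], [259.0, 299.0]]
0.065 [[167.0, 289.0], [259.0, 299.0]] [[234.0, 203.0], [265.0, 298.0]]
0 [217. 239.]
30 [199. 279.]
60 [161. 306.]
top 218 centre [0.5139 0.2004] yaw 17.734864186145337 edge [0.4867 0.1917] res 0.00044844977476214215
scene 185 centre [0.5156 0.1955] yaw 17.757804961313113 edge [0.4885 0.1869] res 0.0005679470201492025
both [0.514  0.2004] 17.844740864191465 [ 0.0015 -0.0049] edge [0.4869 0.1916]
```

```bash
python3 - <<'E'
from h import *
for i in range(4): grab('top')
plan([.4867,.1905,.124],18.8); print(np.abs(env.state()['qvel']).max())
from plant import finish_job
print(finish_job())
E
```

```text
tool yaw 18.772883641183803 tilt z [ 0.0025  0.0006 -1.    ]
now cm dxyz [-0.1029  0.0011  0.0973] turn deg [ 0.0141 -0.1488 -0.0271]
after turn cm [-0.1026  0.0011  0.0975]
t 21.35 pos [0.4877 0.1908 0.125 ] F [-0.4015 -0.0356 -2.1   ] w 0.02557569088284802 j [ 0.2223  0.0701  1.8853  0.      1.1836 -0.1053]
0.0013620888957645134
the job is handed in; nothing more can be done
None
```

I lifted the counter out of the die and stood it on the slab near its middle, round back towards the robot, then let go. I then squeezed the clip open, lifted it off its bar and handed the job in at 21.35 s with it held over the round back. No verdict is reported, so what follows rests on my own checks.

**Clip:** The grip set to 30 N closed to 25.6–25.9 mm, and the clip is 26 mm over its grips when fully squeezed. One jaw is on each side of the wall, and both pictures put the tips about 11–17 mm below the top edge. The arm was still (joint speeds about 0.001 rad/s). The wrist force was about 2 N, close to the clip's weight and noise, with no sign of contact.

**Counter:** Refitted from the top camera with the clip in place, it had not moved. The gripper centre was about 1 mm from the middle of its top edge.

**Not in full agreement:**
- **Cameras:** The two cameras differed by about 5 mm in y, so I trusted the top camera and the robot's own position more.
- **Counter angle:** It turned about 5° in the fingers while coming out of the die. I measured its real angle on the slab (about 18–19°) and set the clip to 18.8°.
- **Pressing on the slab:** The arm pushed the counter onto the slab with about 28 N for a moment before letting go.

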